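Load the free incubator bay and start it

ROBOT

A 7-joint arm with a two-finger parallel gripper is mounted at the origin on the work surface. World frame = base frame: x ahead of the robot, y to its left, z up, the work surface at z = 0. Lengths are in m, angles in degrees, forces in N, time in s.
With the tool pointing down it reaches from about 0.4 to 0.9 m from the base axis. Payload 5.5 kg.
Tool frame: the origin (TCP) lies on the mounting face of the last link; the fingertips stand 173 mm ahead of it and the grasp point (between the pads) lies manip.pinch_z ahead of it (manip.pinch_z is the distance from the TCP to the grasp point, in m); z points along the fingers, y is the line along which they close (so a half turn about z gives the same grasp; the last joint's range is limited). The gripper opens to 85 mm and grips with 20 to 120 N. Pads are 22 mm wide; open, the fingers measure 114 mm over their backs; the gripper's body (76 mm by 85 mm) begins 54 mm behind the grasp point. The pads swing forward as they close: fully open they stand 13 mm farther back than shut.
Start: joints at [-59.977, 28.699, -24.465, 88.831, 12.651, 65.22, -12.049], TCP at [0.168, 0.628, 0.405] pointing down, gripper open.
Joint ranges: [-164.97, 164.97], [-17.58, 116.51], [-87.97, 89.64], [11.32, 138.91], [-80.73, 260.73], [10.89, 115.49], [-147.41, 147.41]. Speed limits (degrees/s): [147.25, 147.25, 180, 180, 180, 180, 180].

INTERFACE

Orientations are given as [roll, pitch, yaw] about the fixed x, y, z axes, in that order (R = Rz(yaw) Ry(pitch) Rx(roll)).
In Python, from plant import manip gives the robot as it stands. The module is installed in compiled form; this text tells all that it offers.
- The arm moves only by the shell command python3 -m crank 'ROWS' [FORCE]. ROWS is JSON, a list of rows, each an object of numbers: "tx", "ty", "tz": the shift along the tool's x, y, z in mm; "ax", "ay", "az": the turn, a rotation vector about the tool's x, y, z in rad; "hand": the finger opening in mm, from 0 to 85.4. In form: [{"tx": .., "ty": .., "tz": .., "ax": .., "ay": .., "az": .., "hand": ..}, ...]. A call has exactly 10 rows; each row shifts and turns the commanded pose from where the row before left it, along the tool's axes as they then stand; what a row does not reach is not made up. A row lasts 1/8 s, in which the tool goes at most 62.5 mm and 10.7 degrees, less where a joint would pass 70% of its speed; a pose out of reach is approached as far as the arm can. A call is refused whole if a number of a shift passes 62.5 or a number of a turn 0.188, either way. A call with a gripper value outside its range is refused whole. The fingers move at their own pace and stop on an object; FORCE is the grip in N (left out, the last holds). Time passes only in rows, so rows that do not move let the fingers close, or fill a call up. It gives the time, the measured TCP pose, the force, the opening and the grip force at its end, in the units of the state.
- manip.observe(): the state, without advancing time (a new reading comes with each control period).
- manip.get_image(name): name is "side" or "top"; returns the picture (400x640x3 uint8, red, green, blue); there is no depth.
- manip.camera_params(name): a dict with "intrinsics" (3x3 intrinsics, pixels), "k1" (the pictures are not rectified: a ray, as slopes to the right and down, at radius r is drawn at 1 + k1 r^2 times it, then the intrinsics apply), "world_to_cam" (4x4, takes a point from world to camera coordinates). Camera axes: x right, y down, z forward; pixel columns grow to the right and rows downward; lengths in m; the calibration is good to about 2 mm. A picture is of the moment at which its call begins. camera_params takes no time and is no camera call.
- manip.sign_off(): hands the job in; it is judged then, once.
The state is a dict: "clock": time; "joint_pos": joint angles; "joint_vel": joint speeds; "joint_torque": joint torques, N m; "ee_pos": TCP position; "tool_rot": TCP orientation; "wrist_force": force on the tool from outside, world axes, zero at the start; "ft_torque": the same for the moment, N m; "grip_width": finger opening in m; "finger_force": force on a finger pad.
Only numpy, scipy, OpenCV 4.12 (cv2) and the standard library are available. Lean on these libraries where they do the work, as an engineer would, in place of code of your own. Each camera call takes 0.05 s, during which the arm holds its last target. There are 200 camera calls.

TASK

Stand the loose rack of eight small tubes in the incubator's free bay, let go of it, and shut that bay's lid fully. Then start that bay: twist the key towards it as far as it will go and let it spring back, never twisting it towards the other bay. Keep the rack upright, and leave the other bay's rack and its open lid, and everything else on the bench, as they are.

Things in the scene. Friction and masses are not known exactly. Their poses are not given: they have to be found in the camera images.
- incubator: white twin-bay incubator, fixed, 360 mm wide. Origin on the bench midway between bays; +x to its back, +y to its left bay (seen from the robot). Deck at z 80 mm, x -75 to 85; wells at x 0, y +90 (left) and -90 (right), 100 (x) by 60 mm (y), floor at z 60. Between them a console 44 mm wide carries the key; its top, centred at x 30, y 0, z 102, slopes 20 degrees to the robot
- pad: thin black rubber pad, 94 x 54 x 3 mm, fixed on the floor of the free well (either one); origin at the centre of its underside, x along the well
- done_rack: white rack 90 x 50 x 42 mm with a row of three wide caps (25 mm, 13 mm high) that stands in the other well. Origin at the centre of its underside
- rack: the rack to load: loose, white, 90 mm (x) by 50 mm (y) by 42 mm, upright on the bench, with two rows of four small caps (13 mm across, to 57 mm above its underside, within 17 mm of its centre line). Origin at the centre of its underside. Once in the well the deck is 17 mm above its underside: grip it higher. 0.2 to 0.35 kg
- lid_left (a joint): clear hood-shaped lid of the left well: 0 shut, about 1.6 rad standing open. Stiff hinge along the incubator's y axis at x 60, z 80 mm in its frame; stays where it is left. Shut, the hood reaches 120 mm forward of the hinge, 76 mm wide, 46 mm high
- lid_right (a joint): the same lid of the right well: 0 shut, about 1.6 rad open
- lid_left_tab (a point): point on the left lid's tab, a grey lip 44 mm wide and 6 mm thick that sticks out 26 mm from the foot of the hood's front wall. It lies on the lip's outer surface (upper side when shut, far side from the robot when open), 132 mm from the hinge, 12 mm from the hood's front wall; x points to the hinge, z out of that surface
- lid_right_tab (a point): the same point on the right lid's tab
- key (a joint): start key, a spring-return twist switch: rests at 0, positive when its pointer end swings to the left bay (counter-clockwise seen from in front), negative to the right. It meets a hard stop near 0.9 rad on either side and springs back when let go (0.15 N m per rad)
- key_grip (a point): grip point on the key's axis, 28 mm above the sloping console. z is the axis, out of the console (leaning 20 degrees from vertical towards the robot); x runs along the bar to its pointer end, marked white (up the slope at rest). Bar 40 mm long, 14 mm thick, from 6 to 32 mm above it, on a disc 42 mm across
- tip_box: bystander: loose tip box with clear top, 84 x 120 x 82 mm; origin at the centre of its underside
- reagent_bottle: bystander: round bottle, 58 mm across, 130 mm tall; origin at the centre of its underside
- beaker: bystander: glass beaker, 72 mm across, 90 mm tall; origin at the centre of its underside
- petri_dishes: bystander: stack of two closed dishes, 90 mm across, 29 mm tall; origin at the centre of its underside
- marker: bystander: marker pen lying down, 150 mm long, 13 mm wide; origin at the centre of its underside
- wash_bottle: bystander: round wash bottle, 70 mm across, 170 mm tall; origin at the centre of its underside
There are look-alikes about, which are no part of the job. What is shaped like the rack but yellow is not meant.

How it is judged:
By the outcome, as a careful person would: the job done as asked, in the order asked, and still so for the second after the job is handed in, with the robot touching nothing.
It also fails if it takes over 67 s, if anything falls off the work surface, if the arm or the gripper's body presses on something with over 40 N, if the wrist force passes 120 N, or if a joint passes its speed limit or range.

## Working session

There is one attempt and no reset: what is moved stays moved. The work goes in short steps, Python scripts to look and compute and a shell command to move; the robot and the scene stay as the last step left them, time stands still between calls to the robot, and variables do not carry over. Pictures are saved under pics/ and viewed, at most 10 in all, crops included, and the job is handed in when it is done.

```bash
mkdir -p pics; python3 - <<'E'
from plant import manip
import cv2
s=manip.observe()
print(s['clock'],s['ee_pos'],s['tool_rot'],s['grip_width'],manip.pinch_z)
for n in('side','top'):
    im=manip.get_image(n); cv2.imwrite(f'pics/{n}0.png',im[:,:,::-1])
    p=manip.camera_params(n); print(n,p)
E
```

```text
0.0 [0.16757053 0.62766416 0.40364568] [-1.79887240e+02 -2.05284520e-03  1.65060131e+02] 0.08547888676128583 0.1547
side {'intrinsics': array([[423.547965  ,   0.        , 316.72645784],
       [  0.        , 423.547965  , 190.58374695],
       [  0.        ,   0.        ,   1.        ]]), 'k1': -0.050587236135505975, 'world_to_cam': array([[-0.99131087, -0.13134233,  0.00720759,  0.5015488 ],
       [-0.0858243 ,  0.60429292, -0.79212641,  0.13438572],
       [ 0.09968423, -0.78586211, -0.61031451,  1.05565557],
       [ 0.        ,  0.        ,  0.        ,  1.        ]])}
top {'intrinsics': array([[384.37413545,   0.        , 316.60522632],
       [  0.        , 384.37413545, 197.00268656],
       [  0.        ,   0.        ,   1.        ]]), 'k1': -0.08331300910098903, 'world_to_cam': array([[ 0.0273888 , -0.99953676, -0.0132708 , -0.01652723],
       [-0.99532154, -0.02603797, -0.09304336,  0.52811139],
       [ 0.09265471,  0.01575706, -0.99557361,  1.30127554],
       [ 0.        ,  0.        ,  0.        ,  1.        ]])}
```

View pics/side0.png

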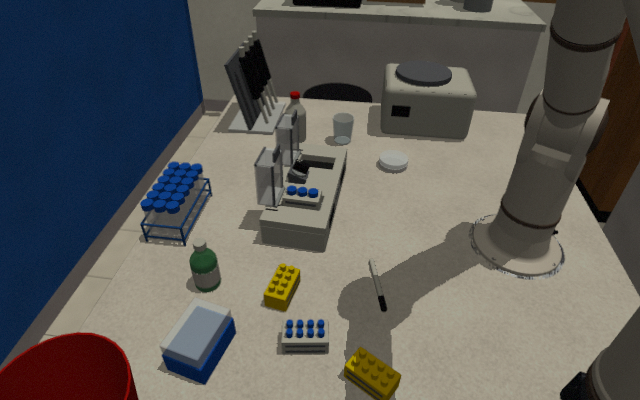

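View pics/top0.png

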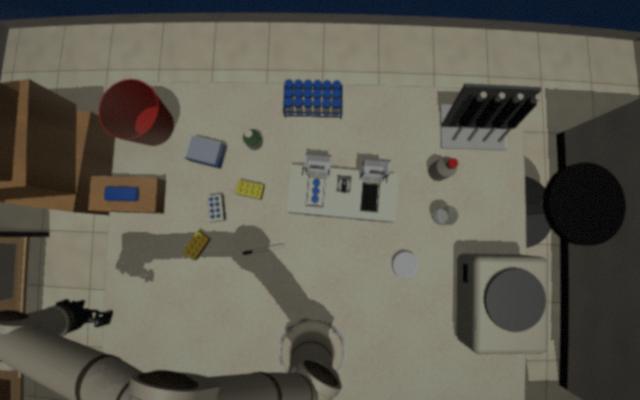

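Side view: the free well with the black pad is the far one (320,162 side; 370,196 top), which is the right bay. The left bay holds the 3-cap rack. Rack candidates are white with 8 blue caps at (305,335 side; 216,206 top), yellow at (282,286; 250,189), and yellow at (372,373; 197,244). The white one fits because it has the right colour and 2x4 small caps. I'll confirm it in an enlarged crop.

```bash
cat > h.py <<'E'
import numpy as np, cv2
from plant import manip
from scipy.optimize import least_squares
C={n:manip.camera_params(n) for n in('side','top')}
def proj(n,P):
    c=C[n]; P=np.atleast_2d(P); q=P@c['world_to_cam'][:3,:3].T+c['world_to_cam'][:3,3]
    s=q[:,:2]/q[:,2:]; s=s*(1+c['k1']*(s**2).sum(1,keepdims=True))
    K=c['intrinsics']; return s*[K[0,0],K[1,1]]+K[:2,2]
def ray(n,uv):
    c=C[n]; s=cv2.undistortPoints(np.array([[uv]],float),c['intrinsics'],np.array([c['k1'],0,0,0,0.]))[0,0]
    R=c['world_to_cam'][:3,:3]; t=c['world_to_cam'][:3,3]
    d=R.T@[s[0],s[1],1]; return -R.T@t,d/np.linalg.norm(d)
def onz(n,uv,z):
    o,d=ray(n,uv); return o+d*(z-o[2])/d[2]
def tri(us,ut):
    A=[];b=[];L=[]
    for n,u in(('side',us),('top',ut)):
        o,d=ray(n,u); M=np.eye(3)-np.outer(d,d); A.append(M); b.append(M@o); L.append((o,d))
    P=np.linalg.solve(sum(A),sum(b)); gap=[np.linalg.norm(np.cross(P-o,d)) for o,d in L]
    return P,max(gap)*1e3
def blobs(im,lo,hi,box,amin=4):
    "coloured blobs (HSV range) within box x0,y0,x1,y1: centroids, area"
    h=cv2.cvtColor(im,cv2.COLOR_RGB2HSV); m=cv2.inRange(h,lo,hi); k=np.zeros_like(m)
    x0,y0,x1,y1=box; k[y0:y1,x0:x1]=m[y0:y1,x0:x1]
    n,_,st,ce=cv2.connectedComponentsWithStats(k,connectivity=4)
    return [(ce[i].round(1),int(st[i,4])) for i in range(1,n) if st[i,4]>=amin]
E
python3 - <<'E'
from h import *
s=cv2.imread('pics/side0.png');t=cv2.imread('pics/top0.png')
def cr(im,x0,y0,x1,y1,w,h): return cv2.resize(im[y0:y1,x0:x1],(w,h),interpolation=cv2.INTER_CUBIC)
o=np.zeros((600,800,3),np.uint8)
o[:300,:400]=cr(s,240,100,360,190+0,400,300)
o[300:,:400]=cr(s,250,270,370,360,400,300)
o[:300,400:]=cr(t,285,140,405,230,400,300)
o[300:,400:]=cr(t,180,160,300,250,400,300)
cv2.imwrite('pics/c1.png',o)
for n,b,bx in(('side',(275,310,335,350),(283,180,325,202)),('top',(205,190,227,224),(305,172,328,210))):
    im=(s if n=='side' else t)[:,:,::-1].copy()
    for q in(b,bx): print(n,blobs(im,(100,130,60),(125,255,255),q))
E
```

```text
side [(array([289.6, 322.8]), 34), (array([299.7, 327.5]), 74), (array([310.5, 322.5]), 31), (array([320.8, 327.3]), 73), (array([310.4, 330.8]), 40), (array([288.8, 331.2]), 36)]
side [(array([297.2, 189.5]), 108), (array([313.2, 191.5]), 57)]
top []
top [(array([316. , 182.3]), 23), (array([315.2, 190.6]), 23), (array([314.7, 198.3]), 23)]
```

View pics/c1.png

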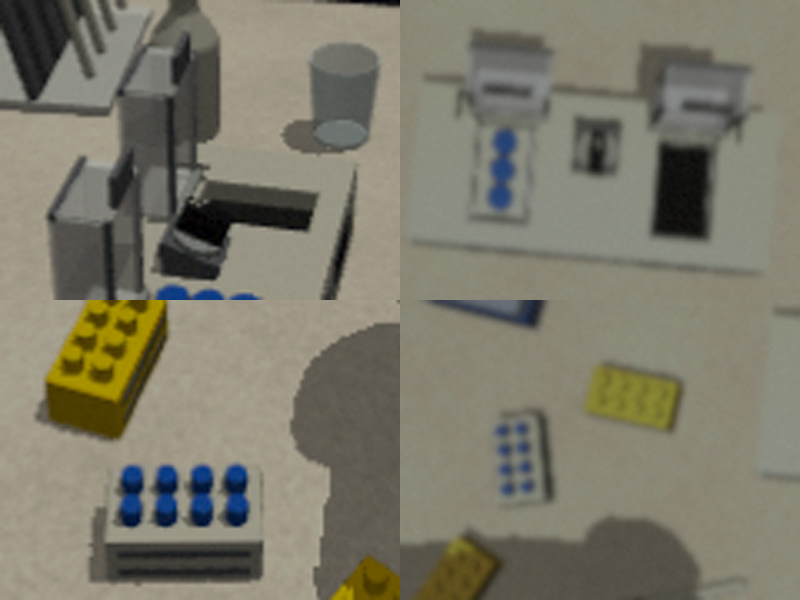

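The crop confirms it: the white rack with two rows of four blue caps is at the lower left, around px (303,329) side and (215,206) top. The neighbours shaped like it are yellow. Next I'll measure.

```bash
python3 - <<'E'
from h import *
s=cv2.imread('pics/side0.png')[:,:,::-1].copy();t=cv2.imread('pics/top0.png')[:,:,::-1].copy()
b=blobs(t,(95,90,40),(130,255,255),(205,190,227,224),3); print(b)
c=np.mean([x[0] for x in b],0); 
hs=cv2.cvtColor(s,cv2.COLOR_RGB2HSV);m=cv2.inRange(hs,(100,130,60),(125,255,255));m[:315]=0;m[345:]=0;m[:,:275]=0;m[:,335:]=0
ys,xs=np.nonzero(m);print('side bbox',xs.min(),xs.max(),ys.min(),ys.max(),xs.mean(),ys.mean())
cs=np.array([xs.mean(),ys.mean()])
print('rack tri',tri(cs,c),'top@57',onz('top',c,.057))
w=np.array([onz('top',x[0],.057)[:2] for x in b]); print(w.round(4).tolist())
print('done caps', [onz('top',u,.118).round(4).tolist() for u in((316.,182.3),(315.2,190.6),(314.7,198.3))], tri((302.8,190.2),(315.3,190.4)))
g=cv2.cvtColor(t,cv2.COLOR_RGB2GRAY)
m=(g<40).astype(np.uint8);m[:176]=0;m[216:]=0;m[:,:356]=0;m[:,390:]=0
k=max(cv2.findContours(m,0,2)[0],key=cv2.contourArea);print('pad',cv2.minAreaRect(k)); r=cv2.boxPoints(cv2.minAreaRect(k));print(r,[onz('top',u,.063).round(4).tolist() for u in r])
def big(im,x0,y0,x1,y1,w,h):
    o=cv2.resize(im[y0:y1,x0:x1],(w,h),interpolation=cv2.INTER_CUBIC); return cv2.convertScaleAbs(o,alpha=1.3)
o=np.zeros((600,800,3),np.uint8)
o[:300]=big(t,284,150,404,195,800,300); o[300:,:400]=big(t,284,190,364,250,400,300)
o=np.vstack([big(t,282,150,402,225,480,300),big(s,245,105,365,180,480,300)])
o2=np.vstack([big(t,335,150,399,210,320,300),big(s,255,180,335,255,320,300)])
cv2.imwrite('pics/c2.png',np.hstack([o,o2])[:,:,::-1])
E
```

```text
[(array([210.3, 198.7]), 3), (array([215.7, 198.3]), 3), (array([216.5, 203.5]), 4), (array([210.5, 204.5]), 4), (array([217. , 209.8]), 4), (array([211.5, 210.5]), 4), (array([217.5, 215.5]), 4), (array([211.5, 216.5]), 4)]
side bbox 286 323 320 337 305.15699658703073 327.4641638225256
rack tri (array([0.48230318, 0.34560146, 0.05289615]), np.float64(0.3947657833090842)) top@57 [0.48166571 0.34439851 0.057     ]
[[0.5101, 0.358], [0.512, 0.3395], [0.4944, 0.3358], [0.4904, 0.3563], [0.473, 0.333], [0.4701, 0.3518], [0.4538, 0.3303], [0.4498, 0.3507]]
done caps [[0.5671, -0.0006, 0.118], [0.5402, 0.0012, 0.118], [0.5153, 0.0021, 0.118]] (array([0.54125822, 0.00099832, 0.1129798 ]), np.float64(0.13072557723174427))
pad ((369.0735168457031, 197.04412841796875), (13.805370330810547, 25.38654327392578), 4.39870548248291)
[[361.21762 209.1706 ]
 [363.1647  183.85883]
 [376.9294  184.91766]
 [374.98233 210.22943]] [[0.4879, -0.153, 0.063], [0.5732, -0.1581, 0.063], [0.5708, -0.2044, 0.063], [0.4856, -0.199, 0.063]]
```

View pics/c2.png

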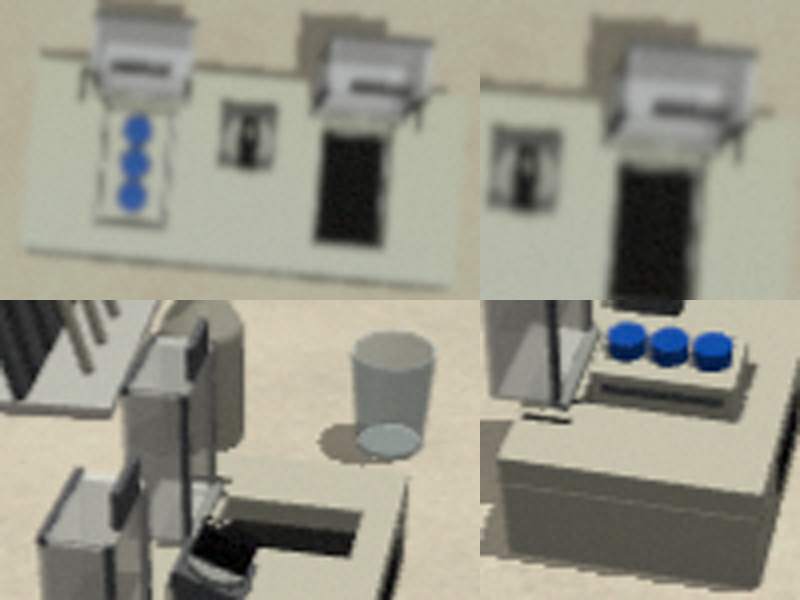

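Crop (×4) shows both lids open, tabs dark at (376,172) right and (317,167) left in top, and at (294,117) and (276,154) in side. The key bar is at (344.5,185) top with its light pointer end up the slope. The right well holds the black pad.

```bash
python3 - <<'E'
from h import *
T=tri
for n,a,b in(('FL',(325.5,228.2),(287.5,212)),('FR',(346.2,148),(395,222)),('BL',(259.5,220.7),(292.5,162.5)),('tabR',(294.5,117.5),(376.5,172)),('tabL',(276.2,153.7),(317.3,167)),('key',(301.2,165),(344.5,185)),('padFR',(334,162),(376,210.5)),('padFL',(333,None),None) if 0 else ('wellFR',(335.5,158),(378,210.8))):
    P,g=T(a,b); print(n,P.round(4),round(g,1))
print([onz('top',u,.08).round(4).tolist() for u in((287.5,212),(395,222))])
# predicted features with hypothesised incubator pose
O=np.array([.535,-.089]);y=np.radians(-3.4)
R=np.array([[np.cos(y),-np.sin(y)],[np.sin(y),np.cos(y)]])
W=lambda p:np.r_[O+R@np.array(p[:2]),p[2]]
for n,p in dict(FL=(-.075,.18,.08),FR=(-.075,-.18,.08),tabR=(.062,-.09,.213),wellFR=(-.05,-.12,.08),padFR=(-.047,-.117,.063),capL=(0,.09,.118),key=(.0204,0,.1283)).items():
    w=W(p);print(n,w.round(4),proj('side',w).round(1),proj('top',w).round(1))
print(manip.observe()['joint_pos'])
E
```

```text
FL [0.4725 0.0916 0.0779] 1.3
FR [ 0.4502 -0.2632  0.0797] 2.8
BL [0.636  0.0807 0.0718] 2.2
tabR [ 0.5907 -0.1814  0.2131] 0.6
tabL [ 0.6026 -0.0047  0.2096] 1.3
key [ 0.5601 -0.0921  0.1233] 0.0
padFR [ 0.4837 -0.2018  0.0675] 0.8
wellFR [ 0.4812 -0.207   0.0782] 1.8
[[0.471, 0.0913, 0.08], [0.4474, -0.2632, 0.08]]
FL [0.4708 0.0951 0.08  ] [[326.6 228.7]] [[286.3 212. ]]
FR [ 0.4495 -0.2642  0.08  ] [[347.4 147.8]] [[395.3 221.4]]
tabR [ 0.5916 -0.1825  0.213 ] [[294.5 117.3]] [[376.8 171.6]]
wellFR [ 0.478  -0.2058  0.08  ] [[336.  157.7]] [[377.7 212.3]]
padFR [ 0.4811 -0.203   0.063 ] [[334.6 163.1]] [[376.2 211.6]]
capL [0.5403 0.0008 0.118 ] [[303.1 188.6]] [[315.3 190.6]]
key [ 0.5554 -0.0902  0.1283] [[302.8 163.9]] [[344.  186.3]]
[-59.97726243  28.74793368 -24.45364259  88.88558176  12.64919839
  65.22043204 -12.0483661 ]
```

```bash
cat >> h.py <<'E'
from scipy.spatial.transform import Rotation as Ro
def plan(goal,rpy):
    "remaining turn (tool rotvec, rad) and then the shift in the turned tool axes (mm)"
    s=manip.observe(); R=Ro.from_euler('xyz',s['tool_rot'],degrees=True); G=Ro.from_euler('xyz',rpy,degrees=True)
    d=np.array(goal)-s['ee_pos']
    print('t',round(s['clock'],2),'pos',np.round(s['ee_pos'],4),'rpy',np.round(s['tool_rot'],1),'F',np.round(s['wrist_force'],1))
    print('turn',(R.inv()*G).as_rotvec().round(3),'then shift',(G.inv().apply(d)*1e3).round(1),'| shift first',(R.inv().apply(d)*1e3).round(1))
E
python3 -c "
from h import *
plan([.482,.345,.28],[180,0,188])"
```

```text
t 0.1 pos [0.1676 0.6277 0.4038] rpy [-179.9   -0.   165.1] F [ 0.4  0.4 -0.4]
turn [-0.002 -0.    -0.4  ] then shift [-272.  -323.7  123.8] | shift first [-376.7 -191.9  124.1]
```

```bash
python3 -m crank '[{"az":-0.134},{"az":-0.133},{"az":-0.133},{"tx":-38.9,"ty":-46.2},{"tx":-38.9,"ty":-46.2},{"tx":-38.9,"ty":-46.2},{"tx":-38.9,"ty":-46.2},{"tx":-38.9,"ty":-46.2},{"tx":-38.9,"ty":-46.2},{"tx":-38.6,"ty":-46.2}]' 40; python3 -c "
from h import *
plan([.482,.345,.189],[180,0,188])
im=manip.get_image('top');cv2.imwrite('pics/t2.png',im[:,:,::-1])"
```

```text
t 0.1 pos [0.1676 0.6277 0.4038] rpy [-179.9   -0.   165.1] F [ 0.4  0.4 -0.4]
turn [-0.002 -0.    -0.4  ] then shift [-272.  -323.7  214.8] | shift first [-376.7 -191.7  215.1]invalid input
```

```bash
python3 -m crank '[{"tx":0,"ty":0,"tz":0,"ax":0,"ay":0,"az":-0.134,"hand":85},{"tx":0,"ty":0,"tz":0,"ax":0,"ay":0,"az":-0.133,"hand":85},{"tx":0,"ty":0,"tz":0,"ax":0,"ay":0,"az":-0.133,"hand":85},{"tx":-38.9,"ty":-46.2,"tz":0,"ax":0,"ay":0,"az":0,"hand":85},{"tx":-38.9,"ty":-46.2,"tz":0,"ax":0,"ay":0,"az":0,"hand":85},{"tx":-38.9,"ty":-46.2,"tz":0,"ax":0,"ay":0,"az":0,"hand":85},{"tx":-38.9,"ty":-46.2,"tz":0,"ax":0,"ay":0,"az":0,"hand":85},{"tx":-38.9,"ty":-46.2,"tz":0,"ax":0,"ay":0,"az":0,"hand":85},{"tx":-38.9,"ty":-46.2,"tz":0,"ax":0,"ay":0,"az":0,"hand":85},{"tx":-38.9,"ty":-46.2,"tz":0,"ax":0,"ay":0,"az":0,"hand":85}]' 40; python3 -c "
from h import *
plan([.482,.345,.189],[180,0,188])"
```

```text
clock: 1.4
ee_pos: [0.4833, 0.3439, 0.4046]
tool_rot: [-180.0, -0.0, -172.0]
wrist_force: [1.6, 0.9, 0.6]
grip_width: 0.0849
finger_force: 0.0
t 1.4 pos [0.4833 0.3439 0.4046] rpy [-180.   -0. -172.] F [1.6 0.9 0.6]
turn [-0. -0. -0.] then shift [  1.1   1.2 215.6] | shift first [  1.1   1.2 215.6]
```

```bash
python3 -m crank '[{"tx":1,"ty":1,"tz":40,"ax":0,"ay":0,"az":0,"hand":85},{"tx":0,"ty":0,"tz":50,"ax":0,"ay":0,"az":0,"hand":85},{"tx":0,"ty":0,"tz":50,"ax":0,"ay":0,"az":0,"hand":85},{"tx":0,"ty":0,"tz":40,"ax":0,"ay":0,"az":0,"hand":85},{"tx":0,"ty":0,"tz":25,"ax":0,"ay":0,"az":0,"hand":85},{"tx":0,"ty":0,"tz":10,"ax":0,"ay":0,"az":0,"hand":85},{"tx":0,"ty":0,"tz":0,"ax":0,"ay":0,"az":0,"hand":85},{"tx":0,"ty":0,"tz":0,"ax":0,"ay":0,"az":0,"hand":40},{"tx":0,"ty":0,"tz":0,"ax":0,"ay":0,"az":0,"hand":40},{"tx":0,"ty":0,"tz":0,"ax":0,"ay":0,"az":0,"hand":40}]' 40; python3 - <<'E'
from h import *
plan([.482,.345,.33],[180,0,176.6])
s=manip.get_image('side');t=manip.get_image('top')
o=np.hstack([cv2.resize(s[270:390,240:380],(400,343)),cv2.resize(t[150:270,150:290],(400,343))])
cv2.imwrite('pics/g1.png',o[:,:,::-1])
E
```

```text
clock: 2.65
ee_pos: [0.4816, 0.3465, 0.1912]
tool_rot: [180.0, 0.1, -172.0]
wrist_force: [-0.7, -1.5, 7.4]
grip_width: 0.0491
finger_force: 43.6
t 2.65 pos [0.4816 0.3465 0.1912] rpy [ 1.80e+02  1.00e-01 -1.72e+02] F [-0.7 -1.5  7.4]
turn [0.001 0.002 0.198] then shift [  -0.5   -1.5 -138.8] | shift first [  -0.4   -1.5 -138.8]
```

View pics/g1.png

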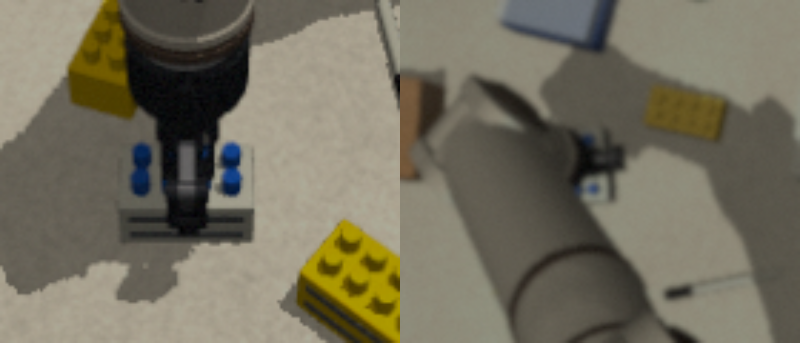

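The rack is gripped at its middle (side px 187 in a face spanning 120–253). Opening is 49 mm at 44 N. Lifting.

```bash
python3 -m crank '[{"tx":0,"ty":0,"tz":0,"ax":0,"ay":0,"az":0,"hand":40},{"tx":0,"ty":0,"tz":-10,"ax":0,"ay":0,"az":0,"hand":40},{"tx":0,"ty":0,"tz":-25,"ax":0,"ay":0,"az":0,"hand":40},{"tx":0,"ty":0,"tz":-35,"ax":0,"ay":0,"az":0,"hand":40},{"tx":0,"ty":0,"tz":-40,"ax":0,"ay":0,"az":0,"hand":40},{"tx":0,"ty":0,"tz":-40,"ax":0,"ay":0,"az":0.05,"hand":40},{"tx":0,"ty":0,"tz":-30,"ax":0,"ay":0,"az":0.05,"hand":40},{"tx":0,"ty":0,"tz":-10,"ax":0,"ay":0,"az":0.05,"hand":40},{"tx":0,"ty":0,"tz":0,"ax":0,"ay":0,"az":0.05,"hand":40},{"tx":0,"ty":0,"tz":0,"ax":0,"ay":0,"az":0,"hand":40}]' 60; python3 -c "
from h import *
plan([.5307,-.1788,.36],[180,0,176.6])"
```

```text
clock: 4.0
ee_pos: [0.4806, 0.3462, 0.3799]
tool_rot: [-180.0, -0.0, 176.6]
wrist_force: [-0.4, 0.3, -3.5]
grip_width: 0.0487
finger_force: 63.2
t 4.0 pos [0.4806 0.3462 0.3799] rpy [-180.    -0.   176.6] F [-0.4  0.3 -3.5]
turn [-0.    -0.    -0.001] then shift [ -81.2 -521.1   19.9] | shift first [ -81.6 -521.    20. ]
```

```bash
python3 -m crank '[{"tx":-8,"ty":-30,"tz":0,"ax":0,"ay":0,"az":0,"hand":40},{"tx":-9,"ty":-57,"tz":0,"ax":0,"ay":0,"az":0,"hand":40},{"tx":-8,"ty":-57,"tz":0,"ax":0,"ay":0,"az":0,"hand":40},{"tx":-8,"ty":-57,"tz":0,"ax":0,"ay":0,"az":0,"hand":40},{"tx":-8,"ty":-57,"tz":0,"ax":0,"ay":0,"az":0,"hand":40},{"tx":-8,"ty":-57,"tz":0,"ax":0,"ay":0,"az":0,"hand":40},{"tx":-8,"ty":-57,"tz":0,"ax":0,"ay":0,"az":0,"hand":40},{"tx":-8,"ty":-57,"tz":0,"ax":0,"ay":0,"az":0,"hand":40},{"tx":-8,"ty":-57,"tz":0,"ax":0,"ay":0,"az":0,"hand":40},{"tx":-8,"ty":-35,"tz":0,"ax":0,"ay":0,"az":0,"hand":40}]' 60; python3 -m crank '[{"tx":0,"ty":0,"tz":0,"ax":0,"ay":0,"az":0,"hand":40},{"tx":0,"ty":0,"tz":15,"ax":0,"ay":0,"az":0,"hand":40},{"tx":0,"ty":0,"tz":25,"ax":0,"ay":0,"az":0,"hand":40},{"tx":0,"ty":0,"tz":15,"ax":0,"ay":0,"az":0,"hand":40},{"tx":0,"ty":0,"tz":5,"ax":0,"ay":0,"az":0,"hand":40},{"tx":0,"ty":0,"tz":0,"ax":0,"ay":0,"az":0,"hand":40},{"tx":0,"ty":0,"tz":0,"ax":0,"ay":0,"az":0,"hand":40},{"tx":0,"ty":0,"tz":0,"ax":0,"ay":0,"az":0,"hand":40},{"tx":0,"ty":0,"tz":0,"ax":0,"ay":0,"az":0,"hand":40},{"tx":0,"ty":0,"tz":0,"ax":0,"ay":0,"az":0,"hand":40}]' 60;python3 - <<'E'
from h import *
plan([.5307,-.1788,.256],[180,0,176.6])
s=manip.get_image('side');t=manip.get_image('top')
o=np.hstack([cv2.resize(s[80:200,240:380],(400,343)),cv2.resize(t[140:260,270:410],(400,343))])
cv2.imwrite('pics/g2.png',o[:,:,::-1])
E
```

```text
clock: 5.25
ee_pos: [0.5293, -0.1821, 0.3794]
tool_rot: [-179.9, -0.1, 176.4]
wrist_force: [0.9, 1.0, -3.9]
grip_width: 0.0488
finger_force: 63.3
clock: 6.5
ee_pos: [0.5302, -0.1786, 0.3199]
tool_rot: [-180.0, 0.0, 176.5]
wrist_force: [-0.5, 0.1, -3.1]
grip_width: 0.049
finger_force: 63.3
t 6.5 pos [ 0.5302 -0.1786  0.3199] rpy [-180.     0.   176.5] F [-0.5  0.1 -3.1]
turn [-0.     0.    -0.002] then shift [-0.5 -0.1 63.9] | shift first [-0.5 -0.1 63.9]
```

View pics/g2.png

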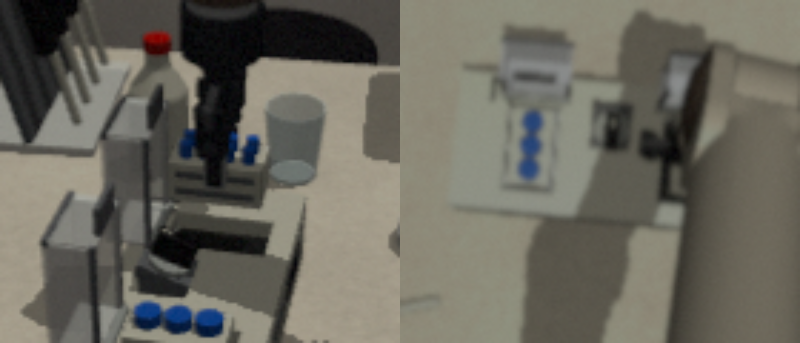

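Side view shows the rack upright over the free well, with its near face from x≈298 to 333 px. I'll compare that with the prediction.

```bash
python3 - <<'E'
from h import *
c=np.array([.5302,-.1786]);R=Ro.from_euler('z',-3.5,degrees=True).as_matrix()[:2,:2]
for z in(.129,.171):
  for x in(-.045,.045): print(z,x,proj('side',np.r_[c+R@[x,.025],z]).round(1))
g=cv2.imread('pics/g2.png',0)
print(g[195,150:285:3]) 
E
```

```text
0.129 -0.045 [[331.4 153.3]]
0.129 0.045 [[298.9 149.7]]
0.171 -0.045 [[331.9 139.9]]
0.171 0.045 [[298.7 136.3]]
[ 63  83  87  91  79  62  60  62  60  58  57  57  51  51  50  45  36  37
  36  29  30  31  30  29  30  30  32  33  35  36  36  39  41  44  52  58
  62  54  99 141 148 148 149 148 147]
```

```bash
python3 -m crank '[{"tx":-2,"ty":0,"tz":10,"ax":0,"ay":0,"az":0,"hand":40},{"tx":0,"ty":0,"tz":15,"ax":0,"ay":0,"az":0,"hand":40},{"tx":0,"ty":0,"tz":10,"ax":0,"ay":0,"az":0,"hand":40},{"tx":0,"ty":0,"tz":8,"ax":0,"ay":0,"az":0,"hand":40},{"tx":0,"ty":0,"tz":6,"ax":0,"ay":0,"az":0,"hand":40},{"tx":0,"ty":0,"tz":4,"ax":0,"ay":0,"az":0,"hand":40},{"tx":0,"ty":0,"tz":3,"ax":0,"ay":0,"az":0,"hand":40},{"tx":0,"ty":0,"tz":3,"ax":0,"ay":0,"az":0,"hand":40},{"tx":0,"ty":0,"tz":2,"ax":0,"ay":0,"az":0,"hand":40},{"tx":0,"ty":0,"tz":0,"ax":0,"ay":0,"az":0,"hand":40}]' 60; python3 -m crank '[{"tx":0,"ty":0,"tz":1,"ax":0,"ay":0,"az":0,"hand":40},{"tx":0,"ty":0,"tz":1,"ax":0,"ay":0,"az":0,"hand":40},{"tx":0,"ty":0,"tz":1,"ax":0,"ay":0,"az":0,"hand":40},{"tx":0,"ty":0,"tz":0,"ax":0,"ay":0,"az":0,"hand":40},{"tx":0,"ty":0,"tz":0,"ax":0,"ay":0,"az":0,"hand":40},{"tx":0,"ty":0,"tz":0,"ax":0,"ay":0,"az":0,"hand":40},{"tx":0,"ty":0,"tz":0,"ax":0,"ay":0,"az":0,"hand":40},{"tx":0,"ty":0,"tz":0,"ax":0,"ay":0,"az":0,"hand":40},{"tx":0,"ty":0,"tz":0,"ax":0,"ay":0,"az":0,"hand":40},{"tx":0,"ty":0,"tz":0,"ax":0,"ay":0,"az":0,"hand":40}]'
```

```text
clock: 7.85
ee_pos: [0.5322, -0.1787, 0.2586]
tool_rot: [180.0, -0.0, 176.5]
wrist_force: [-0.5, -0.4, -2.4]
grip_width: 0.0488
finger_force: 63.4
clock: 9.1
ee_pos: [0.5322, -0.1787, 0.2557]
tool_rot: [180.0, -0.0, 176.5]
wrist_force: [-0.2, -0.8, -3.7]
grip_width: 0.0487
finger_force: 63.4
```

```bash
python3 -m crank '[{"tx":0,"ty":0,"tz":1,"ax":0,"ay":0,"az":0,"hand":40},{"tx":0,"ty":0,"tz":0.6,"ax":0,"ay":0,"az":0,"hand":40},{"tx":0,"ty":0,"tz":0,"ax":0,"ay":0,"az":0,"hand":40},{"tx":0,"ty":0,"tz":0,"ax":0,"ay":0,"az":0,"hand":70},{"tx":0,"ty":0,"tz":0,"ax":0,"ay":0,"az":0,"hand":75},{"tx":0,"ty":0,"tz":0,"ax":0,"ay":0,"az":0,"hand":75},{"tx":0,"ty":0,"tz":-10,"ax":0,"ay":0,"az":0,"hand":75},{"tx":0,"ty":0,"tz":-25,"ax":0,"ay":0,"az":0,"hand":75},{"tx":0,"ty":0,"tz":-40,"ax":0,"ay":0,"az":0,"hand":75},{"tx":0,"ty":0,"tz":-50,"ax":0,"ay":0,"az":0,"hand":0}]'; python3 -m crank '[{"tx":0,"ty":0,"tz":-50,"ax":0,"ay":0,"az":0,"hand":0},{"tx":0,"ty":0,"tz":-30,"ax":0,"ay":0,"az":0,"hand":0},{"tx":30,"ty":0,"tz":0,"ax":0,"ay":0,"az":0,"hand":0},{"tx":50,"ty":0,"tz":0,"ax":0,"ay":0,"az":0,"hand":0},{"tx":50,"ty":0,"tz":0,"ax":0,"ay":0,"az":0,"hand":0},{"tx":0,"ty":0,"tz":0,"ax":0,"ay":0,"az":0,"hand":0},{"tx":0,"ty":0,"tz":0,"ax":0,"ay":0,"az":0,"hand":0},{"tx":0,"ty":0,"tz":0,"ax":0,"ay":0,"az":0,"hand":0},{"tx":0,"ty":0,"tz":0,"ax":0,"ay":0,"az":0,"hand":0},{"tx":0,"ty":0,"tz":0,"ax":0,"ay":0,"az":0,"hand":0}]' ;python3 - <<'E'
from h import *
plan([.63,-.1849,.46],[180,0,176.6])
s=manip.get_image('side');t=manip.get_image('top')
o=np.hstack([cv2.resize(s[80:200,240:380],(400,343)),cv2.resize(t[140:260,270:410],(400,343))])
cv2.imwrite('pics/g3.png',o[:,:,::-1])
E
```

```text
clock: 10.35
ee_pos: [0.5317, -0.1786, 0.3802]
tool_rot: [180.0, -0.1, 176.5]
wrist_force: [0.8, -0.2, -0.0]
grip_width: 0.0588
finger_force: 0.0
clock: 11.6
ee_pos: [0.4029, -0.1707, 0.4588]
tool_rot: [180.0, -0.0, 176.5]
wrist_force: [0.9, -0.1, -0.6]
grip_width: -0.0001
finger_force: 0.0
t 11.6 pos [ 0.4029 -0.1707  0.4588] rpy [180.   -0.  176.5] F [ 0.9 -0.1 -0.6]
turn [ 0.    -0.001 -0.001] then shift [-227.5   -0.7   -1.2] | shift first [-227.5   -0.4   -1.3]
```

View pics/g3.png

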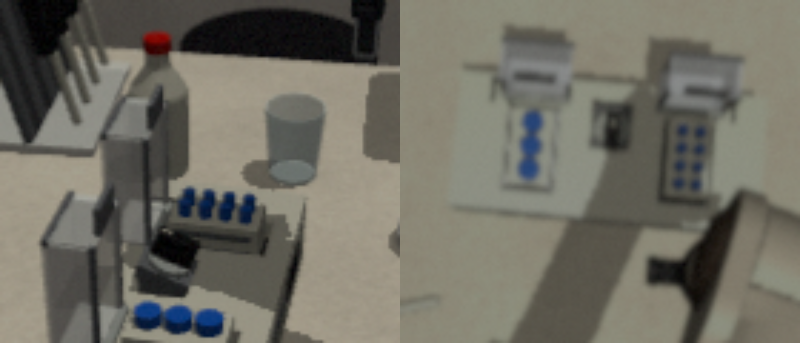

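The rack stands in the right well at crop (687,155) top and (215,215) side, upright and aligned, and the other bay is untouched. Next I'll bring the closed fingers behind the right lid's tab.

```bash
python3 -m crank '[{"tx":-30,"ty":0,"tz":0,"ax":0,"ay":0,"az":0,"hand":0},{"tx":-50,"ty":0,"tz":0,"ax":0,"ay":0,"az":0,"hand":0},{"tx":-55,"ty":0,"tz":0,"ax":0,"ay":0,"az":0,"hand":0},{"tx":-50,"ty":0,"tz":0,"ax":0,"ay":0,"az":0,"hand":0},{"tx":-35,"ty":-0.6,"tz":0,"ax":0,"ay":0,"az":0,"hand":0},{"tx":0,"ty":0,"tz":20,"ax":0,"ay":0,"az":0,"hand":0},{"tx":0,"ty":0,"tz":25,"ax":0,"ay":0,"az":0,"hand":0},{"tx":0,"ty":0,"tz":20,"ax":0,"ay":0,"az":0,"hand":0},{"tx":0,"ty":0,"tz":9,"ax":0,"ay":0,"az":0,"hand":0},{"tx":0,"ty":0,"tz":0,"ax":0,"ay":0,"az":0,"hand":0}]'; python3 - <<'E'
from h import *
plan([.6225,-.1843,.383],[180,0,176.6])
s=manip.get_image('side')
cv2.imwrite('pics/g4.png',cv2.resize(s[60:180,230:370],(560,480))[:,:,::-1])
E
```

```text
clock: 12.95
ee_pos: [0.6219, -0.1847, 0.3845]
tool_rot: [180.0, -0.1, 176.5]
wrist_force: [-0.2, 0.6, 0.2]
grip_width: 0.0001
finger_force: 0.0
t 12.95 pos [ 0.6219 -0.1847  0.3845] rpy [ 1.800e+02 -1.000e-01  1.765e+02] F [-0.2  0.6  0.2]
turn [ 0.    -0.001 -0.001] then shift [-0.6  0.5  1.5] | shift first [-0.6  0.5  1.5]
```

View pics/g4.png

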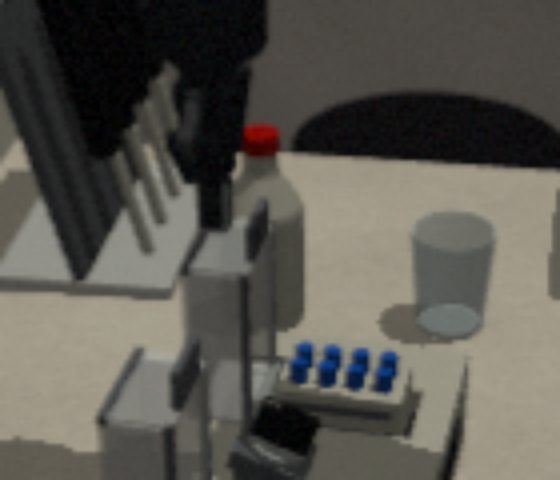

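Side crop: closed fingers (215,215) stand behind the right tab (258,230) and above its hood. Now I pull the tab along its arc, gently at first.

```bash
python3 -m crank '[{"tx":8,"ty":0,"tz":0,"ax":0,"ay":0,"az":0,"hand":0},{"tx":8,"ty":0,"tz":0,"ax":0,"ay":0,"az":0,"hand":0},{"tx":8,"ty":0,"tz":1,"ax":0,"ay":0,"az":0,"hand":0},{"tx":8,"ty":0,"tz":1,"ax":0,"ay":0,"az":0,"hand":0},{"tx":8,"ty":0,"tz":1,"ax":0,"ay":0,"az":0,"hand":0},{"tx":8,"ty":0,"tz":1.5,"ax":0,"ay":0,"az":0,"hand":0},{"tx":8,"ty":0,"tz":2,"ax":0,"ay":0,"az":0,"hand":0},{"tx":8,"ty":0,"tz":2.5,"ax":0,"ay":0,"az":0,"hand":0},{"tx":8,"ty":0,"tz":2.5,"ax":0,"ay":0,"az":0,"hand":0},{"tx":8,"ty":0,"tz":3,"ax":0,"ay":0,"az":0,"hand":0}]'
```

```text
clock: 14.25
ee_pos: [0.5416, -0.1798, 0.3701]
tool_rot: [180.0, -0.0, 176.5]
wrist_force: [2.5, -0.1, -0.2]
grip_width: -0.0002
finger_force: 0.7
```

```bash
python3 -m crank '[{"tx":8,"ty":0,"tz":3.5,"ax":0,"ay":0,"az":0,"hand":0},{"tx":8,"ty":0,"tz":4,"ax":0,"ay":0,"az":0,"hand":0},{"tx":8,"ty":0,"tz":4,"ax":0,"ay":0,"az":0,"hand":0},{"tx":8,"ty":0,"tz":4.5,"ax":0,"ay":0,"az":0,"hand":0},{"tx":6.5,"ty":0,"tz":6,"ax":0,"ay":0,"az":0,"hand":0},{"tx":6.5,"ty":0,"tz":6.5,"ax":0,"ay":0,"az":0,"hand":0},{"tx":6,"ty":0,"tz":6.5,"ax":0,"ay":0,"az":0,"hand":0},{"tx":6,"ty":0,"tz":7,"ax":0,"ay":0,"az":0,"hand":0},{"tx":5,"ty":0,"tz":8,"ax":0,"ay":0,"az":0,"hand":0},{"tx":5,"ty":0,"tz":8,"ax":0,"ay":0,"az":0,"hand":0}]'; python3 - <<'E'
from h import *
s=manip.get_image('side')
cv2.imwrite('pics/g5.png',cv2.resize(s[60:180,230:370],(560,480))[:,:,::-1])
E
```

```text
clock: 15.5
ee_pos: [0.4749, -0.1758, 0.312]
tool_rot: [180.0, -0.0, 176.5]
wrist_force: [0.8, 0.5, 1.2]
grip_width: 0.0003
finger_force: 0.5
```

View pics/g5.png

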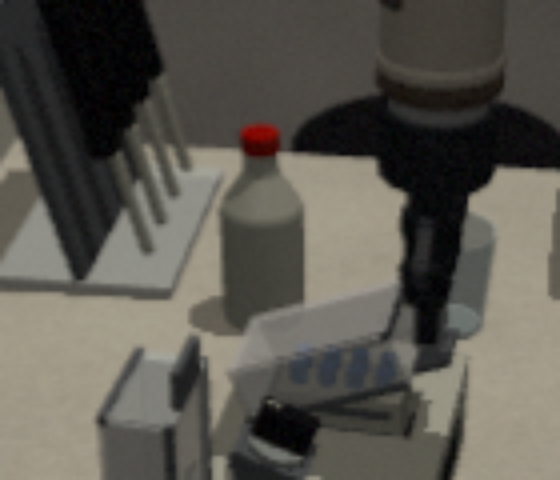

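Lid is now at about 22° with the fingertip still on the tab (435,355 in crop). I'll follow it down.

```bash
python3 -m crank '[{"tx":4,"ty":0,"tz":7,"ax":0,"ay":0,"az":0,"hand":0},{"tx":3.5,"ty":0,"tz":7,"ax":0,"ay":0,"az":0,"hand":0},{"tx":3,"ty":0,"tz":7,"ax":0,"ay":0,"az":0,"hand":0},{"tx":2.5,"ty":0,"tz":7,"ax":0,"ay":0,"az":0,"hand":0},{"tx":1,"ty":0,"tz":6,"ax":0,"ay":0,"az":0,"hand":0},{"tx":1,"ty":0,"tz":5,"ax":0,"ay":0,"az":0,"hand":0},{"tx":1,"ty":0,"tz":4,"ax":0,"ay":0,"az":0,"hand":0},{"tx":0,"ty":0,"tz":3,"ax":0,"ay":0,"az":0,"hand":0},{"tx":0,"ty":0,"tz":2,"ax":0,"ay":0,"az":0,"hand":0},{"tx":0,"ty":0,"tz":0,"ax":0,"ay":0,"az":0,"hand":0}]'
```

```text
clock: 16.8
ee_pos: [0.4592, -0.1748, 0.2644]
tool_rot: [180.0, -0.0, 176.5]
wrist_force: [0.6, -0.5, -1.3]
grip_width: -0.0003
finger_force: 0.0
```

```bash
python3 -m crank '[{"tx":0,"ty":0,"tz":2,"ax":0,"ay":0,"az":0,"hand":0},{"tx":0,"ty":0,"tz":1,"ax":0,"ay":0,"az":0,"hand":0},{"tx":0,"ty":0,"tz":1,"ax":0,"ay":0,"az":0,"hand":0},{"tx":0,"ty":0,"tz":1,"ax":0,"ay":0,"az":0,"hand":0},{"tx":0,"ty":0,"tz":0,"ax":0,"ay":0,"az":0,"hand":0},{"tx":0,"ty":0,"tz":0,"ax":0,"ay":0,"az":0,"hand":0},{"tx":0,"ty":0,"tz":0,"ax":0,"ay":0,"az":0,"hand":0},{"tx":0,"ty":0,"tz":0,"ax":0,"ay":0,"az":0,"hand":0},{"tx":0,"ty":0,"tz":0,"ax":0,"ay":0,"az":0,"hand":0},{"tx":0,"ty":0,"tz":0,"ax":0,"ay":0,"az":0,"hand":0}]'; python3 - <<'E'
from h import *
s=manip.get_image('side'); cv2.imwrite('pics/s6.png',s[:,:,::-1])
E
```

```text
clock: 18.05
ee_pos: [0.4593, -0.1748, 0.2596]
tool_rot: [180.0, -0.0, 176.5]
wrist_force: [-0.5, -0.0, -0.7]
grip_width: -0.0
finger_force: 0.0
```

```bash
python3 -m crank '[{"tx":0,"ty":0,"tz":-25,"ax":0,"ay":0,"az":0,"hand":0},{"tx":0,"ty":0,"tz":-40,"ax":0,"ay":0,"az":0,"hand":0},{"tx":0,"ty":0,"tz":-25,"ax":0,"ay":0,"az":0,"hand":0},{"tx":-20,"ty":0,"tz":0,"ax":0,"ay":0,"az":0,"hand":0},{"tx":-18,"ty":0,"tz":0,"ax":0,"ay":0,"az":0,"hand":0},{"tx":0,"ty":0,"tz":15,"ax":0,"ay":0,"az":0,"hand":0},{"tx":0,"ty":0,"tz":10,"ax":0,"ay":0,"az":0,"hand":0},{"tx":0,"ty":0,"tz":5,"ax":0,"ay":0,"az":0,"hand":0},{"tx":0,"ty":0,"tz":5,"ax":0,"ay":0,"az":0,"hand":0},{"tx":0,"ty":0,"tz":0,"ax":0,"ay":0,"az":0,"hand":0}]'; python3 -m crank '[{"tx":0,"ty":0,"tz":3,"ax":0,"ay":0,"az":0,"hand":0},{"tx":0,"ty":0,"tz":3,"ax":0,"ay":0,"az":0,"hand":0},{"tx":0,"ty":0,"tz":3,"ax":0,"ay":0,"az":0,"hand":0},{"tx":0,"ty":0,"tz":3,"ax":0,"ay":0,"az":0,"hand":0},{"tx":0,"ty":0,"tz":0,"ax":0,"ay":0,"az":0,"hand":0},{"tx":0,"ty":0,"tz":0,"ax":0,"ay":0,"az":0,"hand":0},{"tx":0,"ty":0,"tz":0,"ax":0,"ay":0,"az":0,"hand":0},{"tx":0,"ty":0,"tz":0,"ax":0,"ay":0,"az":0,"hand":0},{"tx":0,"ty":0,"tz":0,"ax":0,"ay":0,"az":0,"hand":0},{"tx":0,"ty":0,"tz":0,"ax":0,"ay":0,"az":0,"hand":0}]'
```

```text
clock: 19.35
ee_pos: [0.4969, -0.1772, 0.3142]
tool_rot: [180.0, -0.0, 176.5]
wrist_force: [-0.1, -0.5, 0.4]
grip_width: 0.0001
finger_force: 0.0
clock: 20.6
ee_pos: [0.4972, -0.1772, 0.3026]
tool_rot: [-180.0, -0.0, 176.5]
wrist_force: [-0.4, 0.5, 0.6]
grip_width: 0.0001
finger_force: 0.0
```

```bash
python3 -m crank '[{"tx":0,"ty":0,"tz":1,"ax":0,"ay":0,"az":0,"hand":0},{"tx":0,"ty":0,"tz":1,"ax":0,"ay":0,"az":0,"hand":0},{"tx":0,"ty":0,"tz":1,"ax":0,"ay":0,"az":0,"hand":0},{"tx":0,"ty":0,"tz":1,"ax":0,"ay":0,"az":0,"hand":0},{"tx":0,"ty":0,"tz":0.5,"ax":0,"ay":0,"az":0,"hand":0},{"tx":0,"ty":0,"tz":0.5,"ax":0,"ay":0,"az":0,"hand":0},{"tx":0,"ty":0,"tz":0,"ax":0,"ay":0,"az":0,"hand":0},{"tx":0,"ty":0,"tz":0,"ax":0,"ay":0,"az":0,"hand":0},{"tx":0,"ty":0,"tz":0,"ax":0,"ay":0,"az":0,"hand":0},{"tx":0,"ty":0,"tz":0,"ax":0,"ay":0,"az":0,"hand":0}]'
```

```text
clock: 21.85
ee_pos: [0.4972, -0.1771, 0.2993]
tool_rot: [-180.0, 0.0, 176.5]
wrist_force: [-6.1, 2.0, 15.8]
grip_width: -0.0004
finger_force: 7.9
```

The roof contact came at tip z 0.126 with 16 N, so the hood (46 mm over the deck) is fully shut. Now the key.

```bash
python3 -m crank '[{"tx":0,"ty":0,"tz":-10,"ax":0,"ay":0,"az":0,"hand":0},{"tx":0,"ty":0,"tz":-30,"ax":0,"ay":0,"az":0,"hand":0},{"tx":0,"ty":0,"tz":-45,"ax":0,"ay":0,"az":0,"hand":0},{"tx":0,"ty":0,"tz":-45,"ax":0,"ay":0,"az":0,"hand":40},{"tx":0,"ty":0,"tz":-30,"ax":0,"ay":0,"az":0,"hand":40},{"tx":40,"ty":0,"tz":0,"ax":0,"ay":0,"az":0,"hand":40},{"tx":50,"ty":0,"tz":0,"ax":0,"ay":0,"az":0,"hand":40},{"tx":30,"ty":0,"tz":0,"ax":0,"ay":0,"az":0,"hand":40},{"tx":0,"ty":0,"tz":0,"ax":0,"ay":0,"az":0,"hand":40},{"tx":0,"ty":0,"tz":0,"ax":0,"ay":0,"az":0,"hand":40}]'; cat > k.py <<'E'
from h import *
def key(O,yaw,up,twist=0):
    Z=Ro.from_euler('z',yaw,degrees=True).as_matrix(); n=np.array([-np.sin(.34907),0,np.cos(.34907)])
    M=np.c_[np.cross([0,1,0],-n),[0,1,0],-n]; G=Ro.from_matrix(Z@M)*Ro.from_rotvec([0,0,twist])
    p=np.r_[O,0]+Z@(np.array([.03,0,.102])+n*(.028+up+manip.pinch_z)); return p,G.as_euler('xyz',degrees=True)
E
python3 - <<'E'
from k import *
O=[.536,-.0895]
for up in(.08,.002): plan(*key(O,-3.4,up,.026))
print(manip.observe()['joint_pos'].round(1))
s=manip.get_image('side');t=manip.get_image('top')
cv2.imwrite('pics/s7.png',s[:,:,::-1]);cv2.imwrite('pics/t7.png',t[:,:,::-1])
# zoomed views of key and lid
o=np.hstack([cv2.resize(s[110:200,260:360],(400,360),interpolation=2),cv2.resize(t[155:225,310:400],(400,360),interpolation=2)])
cv2.imwrite('pics/g7.png',cv2.convertScaleAbs(o,alpha=1.4)[:,:,::-1])
E
```

```text
clock: 23.1
ee_pos: [0.378, -0.1698, 0.4581]
tool_rot: [-180.0, 0.1, 176.5]
wrist_force: [0.3, 0.5, 0.4]
grip_width: 0.0401
finger_force: 0.0
t 23.1 pos [ 0.378  -0.1698  0.4581] rpy [-1.800e+02  1.000e-01  1.765e+02] F [0.3 0.5 0.4]
turn [-0.005 -0.348  0.025] then shift [-47.8  90.8 134.4] | shift first [-92.8  89.7 109.3]
t 23.1 pos [ 0.378  -0.1698  0.4581] rpy [-1.800e+02  1.000e-01  1.765e+02] F [0.3 0.5 0.4]
turn [-0.005 -0.348  0.025] then shift [-47.8  90.8 212.4] | shift first [-119.4   89.8  182.6]
[ 2.820e+01 -8.000e-01 -7.600e+00  1.170e+02 -1.000e-01  6.360e+01
  1.072e+02]
```

View pics/g7.png

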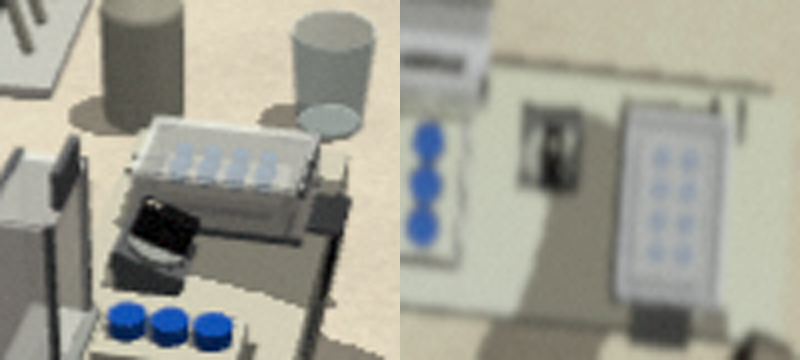

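Final view: the right lid is shut flat over the eight-cap rack (crop 235,180 and 673,200), and the key bar (160,225; 553,145) is at rest. Joint 7 (107°) lacks room for the twist, so I turn the hand half round first.

```bash
python3 -m crank '[{"tx":0,"ty":0,"tz":0,"ax":0,"ay":0,"az":-0.18,"hand":40},{"tx":0,"ty":0,"tz":0,"ax":0,"ay":0,"az":-0.18,"hand":40},{"tx":0,"ty":0,"tz":0,"ax":0,"ay":0,"az":-0.18,"hand":40},{"tx":0,"ty":0,"tz":0,"ax":0,"ay":0,"az":-0.18,"hand":40},{"tx":0,"ty":0,"tz":0,"ax":0,"ay":0,"az":-0.18,"hand":40},{"tx":0,"ty":0,"tz":0,"ax":0,"ay":0,"az":-0.18,"hand":40},{"tx":0,"ty":0,"tz":0,"ax":0,"ay":0,"az":-0.18,"hand":40},{"tx":0,"ty":0,"tz":0,"ax":0,"ay":0,"az":-0.18,"hand":40},{"tx":0,"ty":0,"tz":0,"ax":0,"ay":0,"az":-0.18,"hand":40},{"tx":0,"ty":0,"tz":0,"ax":0,"ay":0,"az":-0.18,"hand":40}]'; python3 -m crank '[{"tx":0,"ty":0,"tz":0,"ax":0,"ay":0,"az":-0.18,"hand":40},{"tx":0,"ty":0,"tz":0,"ax":0,"ay":0,"az":-0.18,"hand":40},{"tx":0,"ty":0,"tz":0,"ax":0,"ay":0,"az":-0.18,"hand":40},{"tx":0,"ty":0,"tz":0,"ax":0,"ay":0,"az":-0.18,"hand":40},{"tx":0,"ty":0,"tz":0,"ax":0,"ay":0,"az":-0.18,"hand":40},{"tx":0,"ty":0,"tz":0,"ax":0,"ay":0,"az":-0.18,"hand":40},{"tx":0,"ty":0,"tz":0,"ax":0,"ay":0,"az":-0.18,"hand":40},{"tx":0,"ty":0,"tz":0,"ax":0,"ay":0,"az":-0.057,"hand":40},{"tx":0,"ty":0,"tz":0,"ax":0,"ay":0,"az":0,"hand":40},{"tx":0,"ty":0,"tz":0,"ax":0,"ay":0,"az":0,"hand":40}]'; python3 - <<'E'
from k import *
plan(*key([.536,-.0895],-3.4,.08,.026-np.pi))
print(manip.observe()['joint_pos'].round(1))
E
```

```text
clock: 24.45
ee_pos: [0.3836, -0.1328, 0.4818]
tool_rot: [-175.6, -4.3, -115.8]
wrist_force: [0.5, -7.7, -0.2]
grip_width: 0.0398
finger_force: 0.0
clock: 25.7
ee_pos: [0.3297, 0.1141, 0.3577]
tool_rot: [173.8, -22.8, -53.0]
wrist_force: [0.6, -0.5, 0.5]
grip_width: 0.0403
finger_force: 0.0
t 25.7 pos [0.3297 0.1141 0.3577] rpy [173.8 -22.8 -53. ] F [ 0.6 -0.5  0.5]
turn [ 0.417 -0.007 -0.785] then shift [150.5 187.1  62.4] | shift first [225.2  -8.  103.8]
[-124.9  -17.5   82.5  133.8   43.1   66.7  147.4]
```

The turn sense was opposite to what I assumed: joint 7 ran to its range end and the elbow swung instead. I'll check by image difference that nothing was disturbed, then go back.

```bash
python3 - <<'E'
from k import *
for n in('side','top'):
    a=cv2.imread(f'pics/{n[0]}7.png',0); im=manip.get_image(n); cv2.imwrite(f'pics/{n[0]}8.png',im[:,:,::-1]); b=cv2.cvtColor(im,cv2.COLOR_RGB2GRAY)
    d=cv2.threshold(cv2.blur(cv2.absdiff(a,b),(3,3)),14,255,0)[1]; k,_,st,ce=cv2.connectedComponentsWithStats(d)
    print(n,[st[i].tolist() for i in range(1,k) if st[i,4]>15])
s=manip.observe();R=Ro.from_euler('xyz',s['tool_rot'],degrees=True);print('toolz',R.apply([0,0,1]).round(2),'tip',(s['ee_pos']+R.apply([0,0,.173])).round(3))
plan([.38,-.05,.46],[180,0,176.6])
E
```

```text
side [[367, 0, 39, 17, 561], [399, 0, 107, 97, 5527], [512, 0, 128, 169, 11075], [633, 0, 7, 4, 19], [366, 17, 38, 89, 1902], [390, 105, 21, 13, 238], [423, 112, 16, 15, 153], [362, 121, 65, 67, 2107], [335, 148, 4, 9, 19], [300, 153, 173, 159, 7472], [480, 219, 12, 5, 46], [485, 258, 22, 13, 161], [464, 261, 19, 9, 79]]
top [[196, 176, 241, 224, 25546], [329, 326, 5, 13, 38]]
toolz [ 0.14 -0.37 -0.92] tip [0.355 0.049 0.199]
t 25.8 pos [0.3297 0.1136 0.3575] rpy [173.8 -22.7 -53.1] F [ 0.5 -0.  -0.1]
turn [-0.391 -0.328  2.214] then shift [ -59.9 -160.3 -102.5] | shift first [188.1  61.2 -25.8]
```

```bash
python3 -m crank '[{"tx":0,"ty":0,"tz":-40,"ax":0,"ay":0,"az":0,"hand":40},{"tx":0,"ty":0,"tz":-40,"ax":0,"ay":0,"az":0,"hand":40},{"tx":0,"ty":0,"tz":0,"ax":-0.028,"ay":-0.023,"az":0.158,"hand":40},{"tx":0,"ty":0,"tz":0,"ax":-0.028,"ay":-0.023,"az":0.158,"hand":40},{"tx":0,"ty":0,"tz":0,"ax":-0.028,"ay":-0.023,"az":0.158,"hand":40},{"tx":0,"ty":0,"tz":0,"ax":-0.028,"ay":-0.023,"az":0.158,"hand":40},{"tx":0,"ty":0,"tz":0,"ax":-0.028,"ay":-0.023,"az":0.158,"hand":40},{"tx":0,"ty":0,"tz":0,"ax":0,"ay":0,"az":0,"hand":40},{"tx":0,"ty":0,"tz":0,"ax":0,"ay":0,"az":0,"hand":40},{"tx":0,"ty":0,"tz":0,"ax":0,"ay":0,"az":0,"hand":40}]'; python3 - <<'E'
from k import *
plan([.38,-.05,.46],[180,0,176.6])
print(manip.observe()['joint_pos'].round(1))
E
```

```text
clock: 27.05
ee_pos: [0.3128, 0.1504, 0.4254]
tool_rot: [-176.7, -17.5, -101.8]
wrist_force: [-0.1, 0.3, -0.0]
grip_width: 0.0399
finger_force: 0.0
t 27.05 pos [0.3128 0.1504 0.4254] rpy [-176.7  -17.5 -101.8] F [-0.1  0.3 -0. ]
turn [-0.264 -0.211  1.42 ] then shift [ -78.9 -196.1  -34.6] | shift first [ 184.4 -105.4   27.9]
[-106.2  -11.8   63.1  126.2   23.7   74.   114.3]
```

```bash
python3 -m crank '[{"tx":0,"ty":0,"tz":0,"ax":-0.0293,"ay":-0.0234,"az":0.158,"hand":40},{"tx":0,"ty":0,"tz":0,"ax":-0.0293,"ay":-0.0234,"az":0.158,"hand":40},{"tx":0,"ty":0,"tz":0,"ax":-0.0293,"ay":-0.0234,"az":0.158,"hand":40},{"tx":0,"ty":0,"tz":0,"ax":-0.0293,"ay":-0.0234,"az":0.158,"hand":40},{"tx":0,"ty":0,"tz":0,"ax":-0.0293,"ay":-0.0234,"az":0.158,"hand":40},{"tx":0,"ty":0,"tz":0,"ax":-0.0293,"ay":-0.0234,"az":0.158,"hand":40},{"tx":0,"ty":0,"tz":0,"ax":-0.0293,"ay":-0.0234,"az":0.158,"hand":40},{"tx":0,"ty":0,"tz":0,"ax":-0.0293,"ay":-0.0234,"az":0.158,"hand":40},{"tx":0,"ty":0,"tz":0,"ax":-0.0293,"ay":-0.0234,"az":0.158,"hand":40},{"tx":0,"ty":0,"tz":0,"ax":0,"ay":0,"az":0,"hand":40}]'; python3 - <<'E'
from k import *
plan([.38,-.05,.46],[180,0,176.6])
plan(*key([.536,-.0895],-3.4,.08,.026))
print(manip.observe()['joint_pos'].round(1))
E
```

```text
clock: 28.3
ee_pos: [0.3126, 0.1503, 0.4254]
tool_rot: [-180.0, 0.0, 176.6]
wrist_force: [0.7, 0.7, 0.2]
grip_width: 0.0399
finger_force: 0.0
t 28.3 pos [0.3126 0.1503 0.4254] rpy [-180.     0.   176.6] F [0.7 0.7 0.2]
turn [-0.001  0.    -0.001] then shift [ -79.1 -195.9  -34.6] | shift first [ -79.3 -195.9  -34.5]
t 28.3 pos [0.3126 0.1503 0.4254] rpy [-180.     0.   176.6] F [0.7 0.7 0.2]
turn [-0.005 -0.349  0.025] then shift [-146.3 -222.4  132.6] | shift first [-177.5 -225.9   76.7]
[-85.7 -14.4  48.8 128.4  12.3  61.7  42.9]
```

```bash
python3 -m crank '[{"tx":-20,"ty":-26,"tz":0,"ax":0,"ay":0,"az":0,"hand":40},{"tx":-32,"ty":-40,"tz":0,"ax":0,"ay":0,"az":0,"hand":40},{"tx":-32,"ty":-40,"tz":0,"ax":0,"ay":0,"az":0,"hand":40},{"tx":-32,"ty":-40,"tz":0,"ax":0,"ay":0,"az":0,"hand":40},{"tx":-32,"ty":-40,"tz":0,"ax":0,"ay":0,"az":0,"hand":40},{"tx":-30,"ty":-40,"tz":0,"ax":0,"ay":0,"az":0,"hand":40},{"tx":0,"ty":0,"tz":0,"ax":0,"ay":-0.117,"az":0.013,"hand":40},{"tx":0,"ty":0,"tz":0,"ax":0,"ay":-0.116,"az":0.013,"hand":40},{"tx":0,"ty":0,"tz":0,"ax":0,"ay":-0.116,"az":0,"hand":40},{"tx":0,"ty":0,"tz":0,"ax":0,"ay":0,"az":0,"hand":40}]'; python3 - <<'E'
from k import *
plan(*key([.536,-.0895],-3.4,.04,.026))
print(manip.observe()['joint_pos'].round(1))
for n in('side','top'):
    im=manip.get_image(n); cv2.imwrite(f'pics/{n[0]}9.png',im[:,:,::-1])
E
```

```text
clock: 29.55
ee_pos: [0.444, -0.0794, 0.4402]
tool_rot: [-180.0, 21.2, 175.1]
wrist_force: [-1.0, 0.0, -0.3]
grip_width: 0.0399
finger_force: 0.0
t 29.55 pos [ 0.444  -0.0794  0.4402] rpy [-180.    21.2  175.1] F [-1.   0.  -0.3]
turn [-0.01   0.022  0.001] then shift [  0.5  -4.6 137. ] | shift first [  3.5  -3.3 137. ]
[-68.2 -15.1  67.3 124.5  23.3  41.9  71.2]
```

```bash
python3 -m crank '[{"tx":1,"ty":-2,"tz":10,"ax":-0.005,"ay":0.011,"az":0,"hand":40},{"tx":0,"ty":-2.6,"tz":15,"ax":-0.005,"ay":0.011,"az":0,"hand":40},{"tx":0,"ty":0,"tz":20,"ax":0,"ay":0,"az":0,"hand":40},{"tx":0,"ty":0,"tz":20,"ax":0,"ay":0,"az":0,"hand":40},{"tx":0,"ty":0,"tz":10,"ax":0,"ay":0,"az":0,"hand":40},{"tx":0,"ty":0,"tz":0,"ax":0,"ay":0,"az":0,"hand":40},{"tx":0,"ty":0,"tz":0,"ax":0,"ay":0,"az":0,"hand":40},{"tx":0,"ty":0,"tz":0,"ax":0,"ay":0,"az":0,"hand":40},{"tx":0,"ty":0,"tz":0,"ax":0,"ay":0,"az":0,"hand":40},{"tx":0,"ty":0,"tz":0,"ax":0,"ay":0,"az":0,"hand":40}]'; python3 - <<'E'
from k import *
plan(*key([.536,-.0895],-3.4,.04,.026))
print(manip.observe()['joint_pos'].round(1))
E
```

```text
clock: 30.9
ee_pos: [0.4548, -0.0826, 0.381]
tool_rot: [179.4, 20.6, 174.8]
wrist_force: [0.5, 1.1, -0.1]
grip_width: 0.04
finger_force: 0.0
t 30.9 pos [ 0.4548 -0.0826  0.381 ] rpy [179.4  20.6 174.8] F [ 0.5  1.1 -0.1]
turn [-0.001  0.01  -0.003] then shift [-9.3 -1.9 77.6] | shift first [-8.5 -1.8 77.7]
[-89.6 -17.5  89.6 127.1  31.4  35.5  65.1]
```

The elbow is wedged, with joints 2 and 3 at their limits near the shoulder singularity. Reaching out to the left, where joint 1 now points, should unwind it, and then I come back.

```bash
python3 -m crank '[{"tx":0,"ty":0,"tz":-40,"ax":0,"ay":0,"az":0,"hand":40},{"tx":0,"ty":0,"tz":-40,"ax":0,"ay":0,"az":0,"hand":40},{"tx":0,"ty":0,"tz":0,"ax":0,"ay":0.12,"az":0,"hand":40},{"tx":0,"ty":0,"tz":0,"ax":0,"ay":0.12,"az":0,"hand":40},{"tx":0,"ty":0,"tz":0,"ax":0,"ay":0.12,"az":0,"hand":40},{"tx":5,"ty":30,"tz":0,"ax":0,"ay":0,"az":0,"hand":40},{"tx":12,"ty":55,"tz":0,"ax":0,"ay":0,"az":0,"hand":40},{"tx":12,"ty":55,"tz":0,"ax":0,"ay":0,"az":0,"hand":40},{"tx":12,"ty":55,"tz":0,"ax":0,"ay":0,"az":0,"hand":40},{"tx":12,"ty":55,"tz":0,"ax":0,"ay":0,"az":0,"hand":40}]'; python3 - <<'E'
from k import *
plan([.25,.55,.42],[180,0,176.6])
print(manip.observe()['joint_pos'].round(1))
E
```

```text
clock: 32.15
ee_pos: [0.3995, 0.174, 0.449]
tool_rot: [179.4, 0.0, 175.0]
wrist_force: [0.7, -0.4, 0.9]
grip_width: 0.0401
finger_force: 0.0
t 32.15 pos [0.3995 0.174  0.449 ] rpy [179.4   0.  175. ] F [ 0.7 -0.4  0.9]
turn [ 0.011  0.001 -0.028] then shift [171.5 366.5  29. ] | shift first [181.7 361.2  32.9]
[-89.5   1.   64.4 117.1  -1.6  62.1  60.6]
```

```bash
python3 -m crank '[{"tx":16,"ty":53,"tz":0,"ax":0,"ay":0,"az":0,"hand":40},{"tx":16,"ty":53,"tz":0,"ax":0,"ay":0,"az":0,"hand":40},{"tx":16,"ty":53,"tz":0,"ax":0,"ay":0,"az":0,"hand":40},{"tx":16,"ty":53,"tz":0,"ax":0,"ay":0,"az":0,"hand":40},{"tx":16,"ty":53,"tz":0,"ax":0,"ay":0,"az":0,"hand":40},{"tx":16,"ty":53,"tz":0,"ax":0,"ay":0,"az":0,"hand":40},{"tx":10,"ty":50,"tz":0,"ax":0.01,"ay":0,"az":-0.028,"hand":40},{"tx":0,"ty":20,"tz":0,"ax":0,"ay":0,"az":0,"hand":40},{"tx":0,"ty":0,"tz":0,"ax":0,"ay":0,"az":0,"hand":40},{"tx":0,"ty":0,"tz":0,"ax":0,"ay":0,"az":0,"hand":40}]'; python3 - <<'E'
from k import *
plan([.55,.3,.45],[180,0,176.6])
plan([.48,-.0,.45],[180,0,176.6])
print(manip.observe()['joint_pos'].round(1))
E
```

```text
clock: 33.4
ee_pos: [0.3278, 0.567, 0.4525]
tool_rot: [-179.9, 0.1, 176.6]
wrist_force: [1.0, 0.0, -0.7]
grip_width: 0.0399
finger_force: 0.0
t 33.4 pos [0.3278 0.567  0.4525] rpy [-1.799e+02  1.000e-01  1.766e+02] F [ 1.   0.  -0.7]
turn [-0.001  0.001 -0.001] then shift [-237.7 -253.4    2.5] | shift first [-237.9 -253.2    2.9]
t 33.4 pos [0.3278 0.567  0.4525] rpy [-1.799e+02  1.000e-01  1.766e+02] F [ 1.   0.  -0.7]
turn [-0.001  0.001 -0.001] then shift [-185.6 -557.     2.5] | shift first [-186.  -556.9    3.2]
[-95.   31.9  48.7  86.9 -24.5  72.4  43.4]
```

```bash
python3 -m crank '[{"tx":-46,"ty":-20,"tz":0,"ax":0,"ay":0,"az":0,"hand":40},{"tx":-52,"ty":-25,"tz":0,"ax":0,"ay":0,"az":0,"hand":40},{"tx":-52,"ty":-25,"tz":0,"ax":0,"ay":0,"az":0,"hand":40},{"tx":-52,"ty":-25,"tz":0,"ax":0,"ay":0,"az":0,"hand":40},{"tx":-52,"ty":-25,"tz":0,"ax":0,"ay":0,"az":0,"hand":40},{"tx":-52,"ty":-25,"tz":0,"ax":0,"ay":0,"az":0,"hand":40},{"tx":-52,"ty":-25,"tz":0,"ax":0,"ay":0,"az":0,"hand":40},{"tx":-20,"ty":-56,"tz":0,"ax":0,"ay":0,"az":0,"hand":40},{"tx":-20,"ty":-56,"tz":0,"ax":0,"ay":0,"az":0,"hand":40},{"tx":-10,"ty":-56,"tz":0,"ax":0,"ay":0,"az":0,"hand":40}]'; python3 - <<'E'
from k import *
plan([.72,-.1,.45],[180,0,176.6])
print(manip.observe()['joint_pos'].round(1))
E
```

```text
clock: 34.65
ee_pos: [0.7148, 0.203, 0.4533]
tool_rot: [-180.0, 0.1, 176.5]
wrist_force: [0.0, -0.0, -0.0]
grip_width: 0.0401
finger_force: 0.0
t 34.65 pos [0.7148 0.203  0.4533] rpy [-1.800e+02  1.000e-01  1.765e+02] F [ 0. -0. -0.]
turn [-0.     0.001 -0.002] then shift [ -23.1 -302.1    3.3] | shift first [ -23.7 -302.1    3.4]
[-43.8  41.5  46.7  71.6 -29.4  78.7  87.4]
```

```bash
python3 -m crank '[{"tx":-8,"ty":-56,"tz":0,"ax":0,"ay":0,"az":0,"hand":40},{"tx":-8,"ty":-58,"tz":0,"ax":0,"ay":0,"az":0,"hand":40},{"tx":-8,"ty":-58,"tz":0,"ax":0,"ay":0,"az":0,"hand":40},{"tx":-8,"ty":-58,"tz":0,"ax":0,"ay":0,"az":0,"hand":40},{"tx":-4,"ty":-58,"tz":0,"ax":0,"ay":0,"az":0,"hand":40},{"tx":10,"ty":-58,"tz":0,"ax":0,"ay":0,"az":0,"hand":40},{"tx":20,"ty":-58,"tz":0,"ax":0,"ay":0,"az":0,"hand":40},{"tx":40,"ty":-30,"tz":0,"ax":0,"ay":0,"az":0,"hand":40},{"tx":55,"ty":0,"tz":0,"ax":0,"ay":0,"az":0,"hand":40},{"tx":55,"ty":0,"tz":0,"ax":0,"ay":0,"az":0,"hand":40}]'; python3 - <<'E'
from k import *
plan(*key([.536,-.0895],-3.4,.1,.026))
print(manip.observe()['joint_pos'].round(1))
E
```

```text
clock: 35.9
ee_pos: [0.5422, -0.2195, 0.4526]
tool_rot: [179.9, 0.0, 176.5]
wrist_force: [-0.1, -0.4, 1.6]
grip_width: 0.0402
finger_force: 0.0
t 35.9 pos [ 0.5422 -0.2195  0.4526] rpy [179.9   0.  176.5] F [-0.1 -0.4  1.6]
turn [-0.004 -0.348  0.023] then shift [108.1 126.6  52.2] | shift first [ 80.9 129.1  85. ]
[-20.6  24.6  53.3  97.4 -21.1  68.6 124.5]
```

```bash
python3 -m crank '[{"tx":48,"ty":14,"tz":0,"ax":0,"ay":0,"az":0,"hand":40},{"tx":48,"ty":14,"tz":0,"ax":0,"ay":0,"az":0,"hand":40},{"tx":40,"ty":14,"tz":0,"ax":0,"ay":0,"az":0,"hand":40},{"tx":0,"ty":0,"tz":0,"ax":0,"ay":0,"az":0.18,"hand":40},{"tx":0,"ty":0,"tz":0,"ax":0,"ay":0,"az":0.18,"hand":40},{"tx":0,"ty":0,"tz":0,"ax":0,"ay":0,"az":0.18,"hand":40},{"tx":0,"ty":0,"tz":0,"ax":0,"ay":0,"az":0.18,"hand":40},{"tx":0,"ty":0,"tz":0,"ax":0,"ay":0,"az":0.18,"hand":40},{"tx":0,"ty":0,"tz":0,"ax":0,"ay":0,"az":0.18,"hand":40},{"tx":0,"ty":0,"tz":0,"ax":0,"ay":0,"az":0.18,"hand":40}]'; python3 - <<'E'
from k import *
plan([.62,-.2,.45],[180,0,176.6])
plan(*key([.536,-.0895],-3.4,.1,.026))
print(manip.observe()['joint_pos'].round(1))
E
```

```text
clock: 37.15
ee_pos: [0.4107, -0.1688, 0.4521]
tool_rot: [179.9, -0.2, 104.0]
wrist_force: [0.1, -0.6, -1.0]
grip_width: 0.04
finger_force: 0.0
t 37.15 pos [ 0.4107 -0.1688  0.4521] rpy [179.9  -0.2 104. ] F [ 0.1 -0.6 -1. ]
turn [ 3.000e-03 -1.000e-03 -1.267e+00] then shift [-210.8  -18.7    2.1] | shift first [-80.9 195.5   2.1]
t 37.15 pos [ 0.4107 -0.1688  0.4521] rpy [179.9  -0.2 104. ] F [ 0.1 -0.6 -1. ]
turn [-0.222 -0.299 -1.228] then shift [-19.3  87.1  97.7] | shift first [66.3 77.  84.7]
[-43.9   3.2  66.  115.8  -3.5  63.   37.6]
```

```bash
python3 -m crank '[{"tx":-20,"ty":52,"tz":0,"ax":0,"ay":0,"az":0,"hand":40},{"tx":-20,"ty":55,"tz":0,"ax":0,"ay":0,"az":0,"hand":40},{"tx":-20,"ty":55,"tz":0,"ax":0,"ay":0,"az":0,"hand":40},{"tx":-20,"ty":55,"tz":0,"ax":0,"ay":0,"az":0,"hand":40},{"tx":-20,"ty":55,"tz":0,"ax":0,"ay":0,"az":0,"hand":40},{"tx":-10,"ty":40,"tz":0,"ax":0,"ay":0,"az":0,"hand":40},{"tx":0,"ty":0,"tz":0,"ax":0,"ay":0,"az":0.18,"hand":40},{"tx":0,"ty":0,"tz":0,"ax":0,"ay":0,"az":0.18,"hand":40},{"tx":0,"ty":0,"tz":0,"ax":0,"ay":0,"az":0.18,"hand":40},{"tx":0,"ty":0,"tz":0,"ax":0,"ay":0,"az":0,"hand":40}]'; python3 - <<'E'
from k import *
plan(*key([.536,-.0895],-3.4,.1,.026))
s=manip.observe();print(s['joint_pos'].round(1),s['ee_pos'],s['tool_rot'])
E
```

```text
clock: 38.4
ee_pos: [0.7397, -0.1974, 0.4533]
tool_rot: [180.0, -0.0, 73.5]
wrist_force: [0.2, -0.5, 0.0]
grip_width: 0.0401
finger_force: 0.0
t 38.4 pos [ 0.7397 -0.1974  0.4533] rpy [180.   -0.   73.5] F [ 0.2 -0.5  0. ]
turn [-0.315 -0.244 -1.754] then shift [291.5  88.  -14.1] | shift first [  30.4 -291.    85.5]
[-15.9  48.6  58.8  67.4 -40.2  84.   20.1] [ 0.7397171  -0.19736505  0.45328728] [ 1.79977051e+02 -5.39538204e-03  7.34831505e+01]
```

Reaching the key with a 20° tilt lies at the arm's inner boundary. The pads stay parallel to the bar whatever the tilt about the closing axis, so I'll grip with 8° tilt and turn about the key's own axis.

```bash
cat > k.py <<'E'
from h import *
def key(O,yaw,up,bias=0,tilt=8):
    "tool pose to hold the key, grasp point 'up' m beyond key_grip, tool tilted 'tilt' deg, turned 'bias' rad towards the right bay"
    Z=Ro.from_euler('z',yaw,degrees=True).as_matrix(); q=np.radians(20); n=np.array([-np.sin(q),0,np.cos(q)])
    b=np.array([-np.sin(np.radians(tilt)),0,np.cos(np.radians(tilt))])
    G=np.c_[np.cross([0,1,0],-b),[0,1,0],-b]; off=n*up+b*manip.pinch_z
    T=Ro.from_rotvec(-bias*n); w=Ro.from_matrix(Z)
    p=np.r_[O,0]+w.apply(np.array([.03,0,.102])+n*.028+T.apply(off))
    return p,(w*T*Ro.from_matrix(G)).as_euler('xyz',degrees=True)
def twist(d,up=.003,tilt=8):
    "tool-frame row turning d rad about the key axis"
    p0,r0=key([.536,-.0895],-3.4,up,0,tilt);p1,r1=key([.536,-.0895],-3.4,up,d,tilt)
    R0=Ro.from_euler('xyz',r0,degrees=True);R1=Ro.from_euler('xyz',r1,degrees=True)
    print('twist row: shift',(R0.inv().apply(p1-p0)*1e3).round(2),'turn',(R0.inv()*R1).as_rotvec().round(4))
E
python3 -m crank '[{"tx":0,"ty":0,"tz":0,"ax":0,"ay":0,"az":-0.178,"hand":40},{"tx":0,"ty":0,"tz":0,"ax":0,"ay":0,"az":-0.178,"hand":40},{"tx":0,"ty":0,"tz":0,"ax":0,"ay":0,"az":-0.178,"hand":40},{"tx":0,"ty":0,"tz":0,"ax":0,"ay":0,"az":-0.178,"hand":40},{"tx":0,"ty":0,"tz":0,"ax":0,"ay":0,"az":-0.178,"hand":40},{"tx":0,"ty":0,"tz":0,"ax":0,"ay":0,"az":-0.178,"hand":40},{"tx":0,"ty":0,"tz":0,"ax":0,"ay":0,"az":-0.178,"hand":40},{"tx":0,"ty":0,"tz":0,"ax":0,"ay":0,"az":-0.178,"hand":40},{"tx":0,"ty":0,"tz":0,"ax":0,"ay":0,"az":-0.178,"hand":40},{"tx":0,"ty":0,"tz":0,"ax":0,"ay":0,"az":-0.178,"hand":40}]'; python3 - <<'E'
from k import *
plan(*key([.536,-.0895],-3.4,.1,.026)); twist(.1)
print(manip.observe()['joint_pos'].round(1))
E
```

```text
clock: 39.65
ee_pos: [0.7399, -0.197, 0.4534]
tool_rot: [180.0, 0.0, 176.0]
wrist_force: [-0.5, 0.0, -0.7]
grip_width: 0.0401
finger_force: 0.0
t 39.65 pos [ 0.7399 -0.197   0.4534] rpy [180.   0. 176.] F [-0.5  0.  -0.7]
turn [-0.008 -0.139  0.015] then shift [256.   87.7  43.5] | shift first [246.2  91.9  77.8]
twist row: shift [ 0.16 -3.21  0.03] turn [-0.0208  0.      0.0978]
[ -7.5  41.7  38.1  67.  -24.7  79.  113.9]
```

```bash
python3 -m crank '[{"tx":35,"ty":12,"tz":0,"ax":0,"ay":0,"az":0,"hand":40},{"tx":55,"ty":20,"tz":0,"ax":0,"ay":0,"az":0,"hand":40},{"tx":55,"ty":20,"tz":0,"ax":0,"ay":0,"az":0,"hand":40},{"tx":55,"ty":20,"tz":0,"ax":0,"ay":0,"az":0,"hand":40},{"tx":46,"ty":20,"tz":0,"ax":0,"ay":0,"az":0,"hand":40},{"tx":0,"ty":0,"tz":0,"ax":-0.004,"ay":-0.07,"az":0.008,"hand":40},{"tx":0,"ty":0,"tz":0,"ax":-0.004,"ay":-0.069,"az":0.007,"hand":40},{"tx":0,"ty":0,"tz":20,"ax":0,"ay":0,"az":0,"hand":40},{"tx":0,"ty":0,"tz":15,"ax":0,"ay":0,"az":0,"hand":40},{"tx":0,"ty":0,"tz":0,"ax":0,"ay":0,"az":0,"hand":40}]'; python3 - <<'E'
from k import *
plan(*key([.536,-.0895],-3.4,.04,.026))
print(manip.observe()['joint_pos'].round(1))
for n in('side','top'): cv2.imwrite(f'pics/{n[0]}10.png',manip.get_image(n)[:,:,::-1])
E
```

```text
clock: 40.9
ee_pos: [0.5068, -0.0856, 0.417]
tool_rot: [179.5, 7.8, 174.7]
wrist_force: [0.7, 0.2, -0.3]
grip_width: 0.04
finger_force: 0.0
t 40.9 pos [ 0.5068 -0.0856  0.417 ] rpy [179.5   7.8 174.7] F [ 0.7  0.2 -0.3]
turn [-0.001 -0.003 -0.008] then shift [-0.9 -3.5 99. ] | shift first [-1.2 -3.4 99. ]
[-31.7  12.   44.  112.6 -12.3  51.5 102.9]
```

```bash
python3 -m crank '[{"tx":-1,"ty":-3.4,"tz":20,"ax":0,"ay":0,"az":-0.008,"hand":40},{"tx":0,"ty":0,"tz":35,"ax":0,"ay":0,"az":0,"hand":40},{"tx":0,"ty":0,"tz":30,"ax":0,"ay":0,"az":0,"hand":40},{"tx":0,"ty":0,"tz":14,"ax":0,"ay":0,"az":0,"hand":40},{"tx":0,"ty":0,"tz":0,"ax":0,"ay":0,"az":0,"hand":40},{"tx":0,"ty":0,"tz":0,"ax":0,"ay":0,"az":0,"hand":40},{"tx":0,"ty":0,"tz":0,"ax":0,"ay":0,"az":0,"hand":40},{"tx":0,"ty":0,"tz":0,"ax":0,"ay":0,"az":0,"hand":40},{"tx":0,"ty":0,"tz":0,"ax":0,"ay":0,"az":0,"hand":40},{"tx":0,"ty":0,"tz":0,"ax":0,"ay":0,"az":0,"hand":40}]'; python3 - <<'E'
from k import *
plan(*key([.536,-.0895],-3.4,.003,.026))
print(manip.observe()['joint_pos'].round(1))
E
```

```text
clock: 42.25
ee_pos: [0.522, -0.0892, 0.3203]
tool_rot: [179.5, 8.0, 175.1]
wrist_force: [0.2, 0.6, 0.3]
grip_width: 0.0399
finger_force: 0.0
t 42.25 pos [ 0.522  -0.0892  0.3203] rpy [179.5   8.  175.1] F [0.2 0.6 0.3]
turn [-0.    -0.    -0.001] then shift [-6.8 -0.3 37.2] | shift first [-6.8 -0.3 37.2]
[-25.1  22.1  38.9 115.8 -23.2  40.9 112.8]
```

```bash
python3 -m crank '[{"tx":-2,"ty":0,"tz":11,"ax":0,"ay":0,"az":0,"hand":40},{"tx":-2,"ty":-0.3,"tz":11,"ax":0,"ay":0,"az":0,"hand":40},{"tx":-1.8,"ty":0,"tz":10,"ax":0,"ay":0,"az":0,"hand":40},{"tx":-1,"ty":0,"tz":5,"ax":0,"ay":0,"az":0,"hand":40},{"tx":0,"ty":0,"tz":0,"ax":0,"ay":0,"az":0,"hand":40},{"tx":0,"ty":0,"tz":0,"ax":0,"ay":0,"az":0,"hand":8},{"tx":0,"ty":0,"tz":0,"ax":0,"ay":0,"az":0,"hand":8},{"tx":0,"ty":0,"tz":0,"ax":0,"ay":0,"az":0,"hand":8},{"tx":0,"ty":0,"tz":0,"ax":0,"ay":0,"az":0,"hand":8},{"tx":0,"ty":0,"tz":0,"ax":0,"ay":0,"az":0,"hand":8}]' 40; python3 - <<'E'
from k import *
plan(*key([.536,-.0895],-3.4,.003,.026))
s=manip.observe();print(s['joint_pos'].round(1),s['ft_torque'])
E
```

```text
clock: 43.5
ee_pos: [0.5339, -0.0901, 0.2849]
tool_rot: [179.5, 8.0, 175.1]
wrist_force: [-2.5, 2.1, 6.0]
grip_width: 0.0131
finger_force: 40.7
t 43.5 pos [ 0.5339 -0.0901  0.2849] rpy [179.5   8.  175.1] F [-2.5  2.1  6. ]
turn [-0.     0.    -0.001] then shift [ 0.2 -0.1  0.6] | shift first [ 0.2 -0.1  0.6]
[-22.1  26.4  35.9 115.4 -27.3  37.7 116. ] [0.26004046 0.43998966 0.02807769]
```

```bash
python3 -m crank '[{"tx":0.1,"ty":-3.2,"tz":0,"ax":-0.0208,"ay":0,"az":0.0978,"hand":8},{"tx":0.1,"ty":-3.2,"tz":0,"ax":-0.0208,"ay":0,"az":0.0978,"hand":8},{"tx":0.1,"ty":-3.2,"tz":0,"ax":-0.0208,"ay":0,"az":0.0978,"hand":8},{"tx":0.1,"ty":-3.2,"tz":0,"ax":-0.0208,"ay":0,"az":0.0978,"hand":8},{"tx":0.1,"ty":-3.2,"tz":0,"ax":-0.0208,"ay":0,"az":0.0978,"hand":8},{"tx":0.1,"ty":-3.2,"tz":0,"ax":-0.0208,"ay":0,"az":0.0978,"hand":8},{"tx":0.1,"ty":-3.2,"tz":0,"ax":-0.0208,"ay":0,"az":0.0978,"hand":8},{"tx":0.1,"ty":-3.2,"tz":0,"ax":-0.0208,"ay":0,"az":0.0978,"hand":8},{"tx":0,"ty":0,"tz":0,"ax":0,"ay":0,"az":0,"hand":8},{"tx":0,"ty":0,"tz":0,"ax":0,"ay":0,"az":0,"hand":8}]' 60; python3 - <<'E'
from k import *
n=Ro.from_euler('z',-3.4,degrees=True).apply([-.342,0,.94])
plan(*key([.536,-.0895],-3.4,.003,.95))
s=manip.observe();print(s['joint_pos'].round(1),s['ft_torque'],s['ft_torque']@n)
E
```

```text
clock: 44.75
ee_pos: [0.5233, -0.1118, 0.2816]
tool_rot: [165.4, 1.8, 130.7]
wrist_force: [-1.1, 3.3, 6.1]
grip_width: 0.0124
finger_force: 62.7
t 44.75 pos [ 0.5233 -0.1118  0.2816] rpy [165.4   1.8 130.7] F [-1.1  3.3  6.1]
turn [-0.026 -0.001  0.124] then shift [-0.4 -4.9  0.5] | shift first [ 0.2 -4.9  0.6]
[-18.9  26.9  39.1 117.4 -45.7  40.4  92. ] [0.63715375 0.37760565 0.27798409] 0.05144090463766405
```

```bash
python3 -m crank '[{"tx":0,"ty":-1.3,"tz":0,"ax":-0.0083,"ay":0,"az":0.039,"hand":8},{"tx":0,"ty":-1.3,"tz":0,"ax":-0.0083,"ay":0,"az":0.039,"hand":8},{"tx":0,"ty":-1.3,"tz":0,"ax":-0.0083,"ay":0,"az":0.039,"hand":8},{"tx":0,"ty":-1.3,"tz":0,"ax":-0.0083,"ay":0,"az":0.039,"hand":8},{"tx":0,"ty":0,"tz":0,"ax":0,"ay":0,"az":0,"hand":8},{"tx":0,"ty":0,"tz":0,"ax":0,"ay":0,"az":0,"hand":8},{"tx":0,"ty":0,"tz":0,"ax":0,"ay":0,"az":0,"hand":8},{"tx":0,"ty":0,"tz":0,"ax":0,"ay":0,"az":0,"hand":8},{"tx":0,"ty":0,"tz":0,"ax":0,"ay":0,"az":0,"hand":8},{"tx":0,"ty":0,"tz":0,"ax":0,"ay":0,"az":0,"hand":8}]' 60; python3 - <<'E'
from k import *
n=Ro.from_euler('z',-3.4,degrees=True).apply([-.342,0,.94])
plan(*key([.536,-.0895],-3.4,.003,.986))
s=manip.observe();F=s['wrist_force'];M=s['ft_torque'];R=Ro.from_euler('xyz',s['tool_rot'],degrees=True)
g=R.apply([0,0,.155]);print(M.round(2),'moment about key axis',(M-np.cross(g,F))@n, M@n)
for q in('side','top'): cv2.imwrite(f'pics/{q[0]}11.png',manip.get_image(q)[:,:,::-1])
E
```

```text
clock: 46.0
ee_pos: [0.5195, -0.1146, 0.2802]
tool_rot: [163.5, -0.5, 122.4]
wrist_force: [-2.1, 3.2, 7.6]
grip_width: 0.0125
finger_force: 71.4
t 46.0 pos [ 0.5195 -0.1146  0.2802] rpy [163.5  -0.5 122.4] F [-2.1  3.2  7.6]
turn [-0.001 -0.001  0.008] then shift [-0.2 -1.2  0.5] | shift first [-0.2 -1.2  0.5]
[0.09 0.46 1.54] moment about key axis 1.4942783625790834 1.4285033019628115
```

The moment about the key axis rose from about 0.1 to 1.5 N m, so the key is on its stop. I turn back most of the way, staying on the right-bay side, then let go.

```bash
python3 -m crank '[{"tx":-0.1,"ty":2.6,"tz":0,"ax":0.0166,"ay":0,"az":-0.0782,"hand":8},{"tx":-0.1,"ty":3.2,"tz":0,"ax":0.0208,"ay":0,"az":-0.0978,"hand":8},{"tx":-0.1,"ty":3.2,"tz":0,"ax":0.0208,"ay":0,"az":-0.0978,"hand":8},{"tx":-0.1,"ty":3.2,"tz":0,"ax":0.0208,"ay":0,"az":-0.0978,"hand":8},{"tx":-0.1,"ty":3.2,"tz":0,"ax":0.0208,"ay":0,"az":-0.0978,"hand":8},{"tx":-0.1,"ty":3.2,"tz":0,"ax":0.0208,"ay":0,"az":-0.0978,"hand":8},{"tx":-0.1,"ty":3.2,"tz":0,"ax":0.0208,"ay":0,"az":-0.0978,"hand":8},{"tx":0,"ty":0,"tz":0,"ax":0,"ay":0,"az":0,"hand":8},{"tx":0,"ty":0,"tz":0,"ax":0,"ay":0,"az":0,"hand":8},{"tx":0,"ty":0,"tz":0,"ax":0,"ay":0,"az":0,"hand":8}]' 40; python3 -m crank '[{"tx":0,"ty":0,"tz":0,"ax":0,"ay":0,"az":0,"hand":20},{"tx":0,"ty":0,"tz":0,"ax":0,"ay":0,"az":0,"hand":40},{"tx":0,"ty":0,"tz":0,"ax":0,"ay":0,"az":0,"hand":45},{"tx":0,"ty":0,"tz":0,"ax":0,"ay":0,"az":0,"hand":45},{"tx":0,"ty":0,"tz":0,"ax":0,"ay":0,"az":0,"hand":45},{"tx":0,"ty":0,"tz":-8,"ax":0,"ay":0,"az":0,"hand":45},{"tx":0,"ty":0,"tz":-20,"ax":0,"ay":0,"az":0,"hand":45},{"tx":0,"ty":0,"tz":-40,"ax":0,"ay":0,"az":0,"hand":45},{"tx":0,"ty":0,"tz":-50,"ax":0,"ay":0,"az":0,"hand":45},{"tx":0,"ty":0,"tz":-30,"ax":0,"ay":0,"az":0,"hand":45}]'; python3 - <<'E'
from k import *
plan([.45,.15,.44],[180,0,165])
print(manip.observe()['joint_pos'].round(1))
E
```

```text
clock: 47.35
ee_pos: [0.5327, -0.0991, 0.2846]
tool_rot: [174.0, 6.9, 159.5]
wrist_force: [-6.7, 5.5, 10.3]
grip_width: 0.0128
finger_force: 63.4
clock: 48.6
ee_pos: [0.5109, -0.1092, 0.4334]
tool_rot: [174.0, 7.3, 159.2]
wrist_force: [0.6, -0.0, -0.6]
grip_width: 0.0449
finger_force: 0.0
t 48.6 pos [ 0.5109 -0.1092  0.4334] rpy [174.    7.3 159.2] F [ 0.6 -0.  -0.6]
turn [ 0.098  0.132 -0.094] then shift [125.9 234.6  -6.6] | shift first [146.9 222.2  -2.2]
[-30.4  12.3  47.4 110.6 -17.7  54.4  94.8]
```

```bash
python3 -m crank '[{"tx":30,"ty":-20,"tz":-15,"ax":0,"ay":0,"az":0,"hand":45},{"tx":40,"ty":-30,"tz":-15,"ax":0,"ay":0,"az":0,"hand":45},{"tx":30,"ty":-40,"tz":0,"ax":0,"ay":0,"az":0,"hand":45},{"tx":0,"ty":0,"tz":0,"ax":0.05,"ay":0.06,"az":-0.09,"hand":45},{"tx":0,"ty":0,"tz":0,"ax":0.05,"ay":0.06,"az":-0.09,"hand":45},{"tx":0,"ty":0,"tz":0,"ax":0,"ay":0,"az":0,"hand":45},{"tx":0,"ty":0,"tz":0,"ax":0,"ay":0,"az":0,"hand":45},{"tx":0,"ty":0,"tz":0,"ax":0,"ay":0,"az":0,"hand":45},{"tx":0,"ty":0,"tz":0,"ax":0,"ay":0,"az":0,"hand":45},{"tx":0,"ty":0,"tz":0,"ax":0,"ay":0,"az":0,"hand":45}]'; python3 - <<'E'
from k import *
for n in('side','top'):
    im=manip.get_image(n); cv2.imwrite(f'pics/{n[0]}12.png',im[:,:,::-1]); b=cv2.cvtColor(im,cv2.COLOR_RGB2GRAY)
    for ref in(f'pics/{n[0]}7.png',f'pics/{n}0.png'):
        a=cv2.imread(ref,0); d=cv2.threshold(cv2.blur(cv2.absdiff(a,b),(3,3)),16,255,0)[1]; k,_,st,ce=cv2.connectedComponentsWithStats(d)
        print(n,ref,[st[i].tolist() for i in range(1,k) if st[i,4]>6])
s=cv2.imread('pics/s12.png')[:,:,::-1].copy();t=cv2.imread('pics/t12.png')[:,:,::-1].copy();t0=cv2.imread('pics/top0.png')[:,:,::-1].copy();s7=cv2.imread('pics/s7.png')[:,:,::-1].copy()
for im,b in((s,(283,180,325,202)),(s7,(283,180,325,202)),(t,(305,172,328,210))): print(blobs(im,(100,130,60),(125,255,255),b))
g=cv2.cvtColor(t,cv2.COLOR_RGB2GRAY)
def dark(im,b,th=45):
    g=cv2.cvtColor(im,cv2.COLOR_RGB2GRAY)[b[1]:b[3],b[0]:b[2]];y,x=np.nonzero(g<th);return (x.mean()+b[0]).round(2),(y.mean()+b[1]).round(2),len(x)
t7=cv2.imread('pics/t7.png')[:,:,::-1].copy()
for nm,A,B,b in(('key side',s7,s,(288,150,312,185)),('key top',t7,t,(335,175,355,195)),('tabL side',s7,s,(270,140,282,165)),('tabR side',s7,s,(335,155,350,170))): print(nm,dark(A,b),dark(B,b))
E
```

```text
clock: 49.85
ee_pos: [0.383, -0.159, 0.4387]
tool_rot: [-179.5, 0.7, 169.9]
wrist_force: [-0.1, -0.0, 0.5]
grip_width: 0.0449
finger_force: 0.0
side pics/s7.png [[365, 0, 10, 15, 103], [526, 0, 114, 178, 4036], [401, 4, 4, 13, 46], [549, 4, 31, 87, 396], [363, 18, 41, 96, 1261], [378, 61, 5, 12, 43], [386, 71, 2, 7, 12], [381, 89, 3, 7, 13], [512, 101, 25, 56, 549], [339, 154, 7, 5, 23], [306, 178, 30, 11, 99], [341, 186, 4, 3, 9], [347, 195, 4, 4, 9], [385, 209, 88, 21, 320], [480, 219, 11, 4, 33], [368, 227, 115, 42, 541], [497, 258, 10, 9, 48], [486, 265, 12, 6, 46]]
side pics/side0.png [[365, 0, 39, 17, 566], [611, 0, 29, 4, 90], [537, 3, 103, 174, 5196], [363, 27, 38, 87, 1896], [512, 95, 27, 66, 544], [274, 110, 75, 80, 2447], [526, 139, 20, 9, 86], [275, 174, 4, 5, 12], [334, 193, 138, 203, 10892], [479, 219, 12, 6, 51], [456, 221, 16, 6, 57], [497, 258, 14, 9, 72], [473, 263, 11, 6, 48], [486, 265, 12, 6, 50], [559, 306, 81, 94, 3952], [276, 318, 54, 38, 1547], [344, 383, 23, 17, 224], [388, 392, 9, 8, 45]]
top pics/t7.png [[352, 177, 7, 5, 28], [346, 180, 4, 6, 14], [334, 19
[... 657 characters left out ...]
8, 328, 5, 10, 41], [298, 376, 11, 6, 45], [290, 387, 21, 13, 201]]
[(array([291.8, 189.2]), 57), (array([302.1, 190. ]), 53), (array([313. , 191.3]), 55)]
[(array([297. , 189.7]), 114), (array([313. , 191.4]), 56)]
[(array([316. , 182.3]), 23), (array([315.2, 190.6]), 25), (array([314.6, 198.5]), 23)]
key side (np.float64(299.09), np.float64(171.44), 277) (np.float64(299.11), np.float64(171.61), 280)
key top (np.float64(343.94), np.float64(187.47), 34) (np.float64(344.17), np.float64(187.51), 41)
tabL side (np.float64(276.1), np.float64(154.47), 49) (np.float64(276.1), np.float64(154.47), 49)
tabR side (np.float64(341.86), np.float64(163.88), 66) (np.float64(341.81), np.float64(164.05), 64)
```

```bash
python3 -c "
from plant import manip
print(manip.sign_off())"
```

```text
the job is handed in; nothing more can be done
None
```

The job is handed in at about 50 s of the 67 s: the rack is upright in the right bay, its lid is shut, and the key was turned to its right-bay stop and is back at rest. Image checks before hand-in showed the other bay's rack and its open lid unmoved and no sign that anything else on the bench had moved, though arm shadows hid part of it; mid-job a wrong turn swung the elbow at height, with no sign of contact.

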